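# Set up the pour-over stand

### The arm

A 7-joint arm with a two-finger parallel gripper is mounted at the origin on the work surface. World frame = base frame: x ahead of the robot, y to its left, z up, the work surface at z = 0. Lengths are in m, angles in rad, forces in N, time in s.
With the tool pointing down it reaches from about 0.4 to 0.85 m from the base axis. Payload 10.4 kg.
Tool frame: the origin (TCP) lies between the finger pads; the fingertips stand 22 mm ahead of it and the grasp point (between the pads) lies 3 mm ahead of it; z points along the fingers, y is the direction in which the jaws open and shut (so a half turn about z gives the same grasp; the last joint's range is limited). The gripper opens to 87 mm and grips with 3 to 60 N. Pads are 19 mm wide; open, the fingers measure 117 mm over their backs; the gripper's body (75 mm by 190 mm) begins 51 mm behind the grasp point.
Start: joints at [-1.252, 0.332, -0.065, 1.46, 0.022, 1.35, -0.088], TCP at [0.209, 0.589, 0.245] pointing down, gripper open.
Joint ranges: [-2.6, 2.6], [-0.5, 2.12], [-1.47, 1.34], [0.16, 2.42], [-1.27, 4.41], [0.06, 2.06], [-2.6, 2.6]. Speed limits (rad/s): [2.22, 2.22, 2.79, 2.79, 3.14, 3.14, 3.14].

### API

Orientations are given as a unit quaternion [w, x, y, z].
In Python, from station import monitor, imaging, finish_job gives the robot as it stands.
- The arm moves only by the tool apply_moves, never from a script. Its arguments are lists of equal length, an entry for each row: "delta_pos": the shift along the tool's x, y, z in mm, a list of three; "dr": the turn, a rotation vector about the tool's x, y, z in degrees, a list of three. In form: {"delta_pos": [[dx, dy, dz], ...], "dr": [[ax, ay, az], ...]}. A call has 1 to 12 rows; each row is the pose to reach, as a shift and turn from the pose commanded when the call began, along the tool's axes at that moment; what a row does not reach only later rows make up. A row lasts 1/10 s, in which the tool goes at most 50 mm and 8.59 degrees, less where a joint would pass 70% of its speed; a pose out of reach is approached as far as the arm can. A call with a gripper value outside its range is refused whole. "fingers" is the gripper command: -1 is fully open, 1 is shut, values between are in proportion, set as the call begins (left out, the last holds). The fingers move at their own pace and stop on an object; "newtons" is the grip in N (left out, the last holds). Time passes only in rows, so rows that repeat a pose let the fingers close. It gives the time, the measured TCP pose, the force and the opening at its end, in the units of the state.
- monitor.sense(): the state, without advancing time (a new reading comes with each control period).
- imaging.capture(name): name is "side" or "top"; returns the picture (400x640x3 uint8, blue, green, red); there is no depth.
- imaging.camera_model(name): a dict with "camera_matrix" (3x3 intrinsics, pixels), "position" and "attitude" of the camera in the world. Camera axes: x right, y up, looking along -z (the intrinsics and any distortion apply to the point x, -y, -z); pixel columns grow to the right and rows downward; lengths in m; the calibration is good to about 2 mm. A picture is of the moment at which its call begins. camera_model takes no time and is no camera call.
- finish_job(): hands the job in, once; it reports no verdict.
The state is a dict: "clock": time; "qpos": joint angles; "qvel": joint speeds; "effort": joint torques, N m; "tcp_pos": TCP position; "tcp_rot": TCP orientation; "ft_force": force on the tool from outside, world axes, zero at the start; "torque": the same for the moment, N m; "width": finger opening in m.
Only numpy, scipy, OpenCV 4.12 (cv2) and the standard library are available. Lean on these libraries where they do the work, as an engineer would, in place of code of your own. Each camera call takes 0.05 s, during which the arm holds its last target.

### The job

Get the pour-over stand ready to brew: take the glass decanter off the turntable and set it down upright and squarely on the round cork spot of the stand while the swing arm is still out of the way. Then push the free end of the swing arm round, gently and without slamming or forcing it, until it has ridden right over the spring catch and lies home against its rubber stop with the catch up behind it. Leave everything else where it stands.

Things in the scene. Friction and masses are not known exactly. Their poses are not given: they have to be found in the camera images.
- decanter_center (a point): Open glass decanter, 150 mm high, 0.25-0.42 kg; point on its axis 75 mm above its underside, z up the decanter. Body 92 mm across up to 58 mm from the underside, then a shoulder; straight neck 43-44 mm across from 21 to 67 mm above this point; rim flares to 50 mm. Grip the neck from above, about 50 mm above this point. Starts on the turntable (260 mm across, top 36 mm above the table).
- spot (a point): Centre of the cork spot, 94 mm across, on top of the pour-over stand's fixed maple base board (130 mm wide, top 22 mm above the table). x axis points from the pivot post along the board to the rest post, z up. Pivot post 100 mm from here towards -x; rest post (16 mm thick, head up to 220 mm above the table) about 75 mm from here towards +x. The parked arm is on the -y side.
- pivot (a point): Point on the vertical axis of the swing arm's fixed pin, at half the arm's thickness, 208 mm above the table. Same axes as spot.
- free_end (a point): Point near the swing arm's free end, 217 mm from the pivot axis, mid-width, mid-thickness. Maple strip 30 mm wide, 16 mm thick (underside 200, top 216 mm above the table), its round end 255 mm from the pivot. x axis points along the arm away from the pivot. The arm swings home towards its +y side: push its -y side, clear 200-250 mm from the pivot.
- dripper (a point): Centre of the ceramic dripper's rim, 100 mm across, 270 mm above the table. The dripper is fixed in a ring of the swing arm 100 mm from the pivot; its outlet is 184 mm above the table and passes over a standing decanter.
- swing_arm (a joint): Arm angle, rad, growing counter-clockwise seen from above towards home. Starts parked at 0-0.35; the pin is stiff (2.3 N at the free end), the arm stays where left. Home, against the rubber stop, lies between 1.91 and 2.09: the rest post with stop and catch is adjustable and not measured, so feel for it. The stop gives only 1.5 mm; more than 15 N on the arm is forcing it.
- catch (a joint): Spring catch: steel ball 16 mm across in the rest post's head, 175 mm from the pivot, 2.6 mm proud of the arm's underside. Value = metres pressed down: 0 up, 0.0026 with the arm on it. The arm meets it 0.24 rad before home (push rises to 5-8 N), rides over it, and it springs up behind the arm only as the arm reaches the stop; it then keeps the arm there.
- kettle: Blue enamel kettle, 172 mm across its base, 162 mm high, with handle and spout about 270 mm long; origin at the centre of its underside. Leave it alone.
- grinder: Hand coffee grinder, 58 mm across, 214 mm high with its crank (100 mm long) and wooden knob; origin at the centre of its underside. Leave it alone.
- sugar_jar: White ceramic sugar jar with steel flip-top lid, 80 mm across, 95 mm high, standing on the turntable beside the decanter; origin at the centre of its underside. Leave it alone.
- mug: Blue mug, 80 mm across, 88 mm high; origin at the centre of its underside. Leave it alone.
- bean_jar: Amber glass jar with wooden lid, 90 mm across, 130 mm high; origin at the centre of its underside. Leave it alone.
- scale: Flat kitchen scale, 150 x 130 x 22 mm; origin at the centre of its underside. Leave it alone.
- spoon: Spoon, 150 mm long, lying on the table. Leave it alone.

How it is judged:
On the way, in this order (a step that is already met when the one before it is completed fails the run):
1. the decanter stands upright and released on the cork spot, the swing arm still out of the way (horizontal distance between decanter_center and spot below 0.015 m and angle between decanter_center's own z axis and vertical below 0.06 rad and height (world z) of decanter_center below 0.101 m and contact force between the fingers and decanter below 0.1 N and value of joint swing_arm below 1 rad), for 0.2 s.
2. the swing arm has ridden over the catch and lies home, the catch up behind it (value of joint swing_arm above 1.875 rad and value of joint catch below 0.001 m), for 0.2 s.
At the end, for the whole second after the job is handed in: The decanter stands upright (within 0.06 rad) and still on the stand's base, its axis within 15 mm of the centre of the cork spot; the swing arm is home (angle above 1.875 rad) with the spring catch up again behind it (pressed in less than 1 mm) (all of step 2 and horizontal distance between decanter_center and spot below 0.015 m and angle between decanter_center's own z axis and vertical below 0.06 rad and height (world z) of decanter_center below 0.101 m and linear speed of decanter below 0.02 m/s); the robot touches nothing.
It fails at once if the swing arm pushed with more than 15 N (contact force between any of the fingers, the arm and swing_arm above 15 N).
It fails at once if the swing arm slammed (faster than 1.5 rad/s) (velocity of joint swing_arm above 1.5 rad/s).
It fails at once if the decanter tipped more than 0.5 rad, or dropped (faster than 0.35 m/s out of the fingers) (angle between decanter_center's own z axis and vertical above 0.5 rad or (linear speed of decanter above 0.35 m/s and contact force between the fingers and decanter below 0.05 N)).
It fails at once if the decanter bumped by the swing arm or dripper (contact force between swing_arm and decanter above 3 N).
It fails at once if a bystander moved more than 30 mm (distance of any of kettle, grinder, sugar_jar, mug, bean_jar, scale, spoon from where it was at the start of the episode above 0.03 m).
It also fails if it takes over 72 s, if anything falls off the work surface, if the arm or the gripper's body presses on something with over 40 N, if the wrist force passes 120 N, or if a joint passes its speed limit or range.

## Working session

There is one attempt and no reset: what is moved stays moved. The work goes in short steps, Python scripts to look and compute and a tool call to move; the robot and the scene stay as the last step left them, time stands still between calls to the robot, and variables do not carry over. Pictures are saved under pics/ and viewed, and the job is handed in when it is done.

Besides the shell and the picture viewer there is one more tool, called after "Emit:" as name(argument=value, ...) on one line, values as JSON. apply_moves: Moves the arm, as the interface text tells. Its arguments: {"type":"object","properties":{"delta_pos":{"type":"array"},"dr":{"type":"array"},"fingers":{"type":"number"},"newtons":{"type":"number"}},"required":["delta_pos","dr"]}

```bash
mkdir -p pics; ls; python3 - <<'E'
from station import monitor, imaging
import cv2
print(monitor.sense())
for n in("side","top"):
    cv2.imwrite(f"pics/{n}0.png",imaging.capture(n)); print(n,imaging.camera_model(n))
E
```

```text
pics
{'clock': 0.0, 'qpos': array([-1.25159619,  0.33286169, -0.06470172,  1.46093341,  0.02162102,
        1.34990796, -0.08852014]), 'qvel': array([ 0.00132645, -0.00230574,  0.00037347,  0.00098154,  0.00104742,
        0.00076136, -0.00133017]), 'effort': array([ 8.62954912e-04, -6.23271775e+01,  2.53388128e-02, -3.89893270e+01,
       -6.12460845e-02,  3.97165271e-02,  1.81438804e-04]), 'tcp_pos': array([0.20938033, 0.58850702, 0.24376407]), 'tcp_rot': array([-7.76645133e-05,  1.70065917e-01,  9.85432435e-01, -7.02809293e-04]), 'ft_force': array([-0.82823221,  0.3553539 , -0.17844691]), 'torque': array([ 0.00725708,  0.04361279, -0.02294583]), 'width': 0.08687730152445299}
side {'camera_matrix': array([[377.72939489,   0.        , 311.45031387],
       [  0.        , 377.72939489, 205.05978321],
       [  0.        ,   0.        ,   1.        ]]), 'position': array([1.23640959, 0.69419446, 0.85871846]), 'attitude': array([0.35172762, 0.18200123, 0.4322412 , 0.81014245])}
top {'camera_matrix': array([[433.31562554,   0.        , 316.97433125],
       [  0.        , 433.31562554, 202.38222794],
       [  0.        ,   0.        ,   1.        ]]), 'position': array([0.32530615, 0.0028372 , 1.45511077]), 'attitude': array([ 0.71483509,  0.04957294, -0.04804893, -0.69587687])}
```

View pics/side0.png

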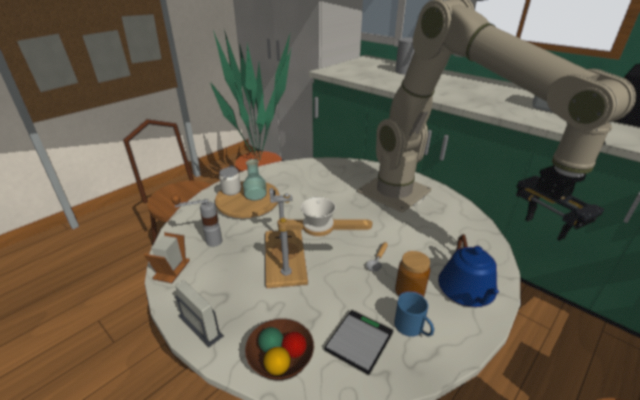

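View pics/top0.png

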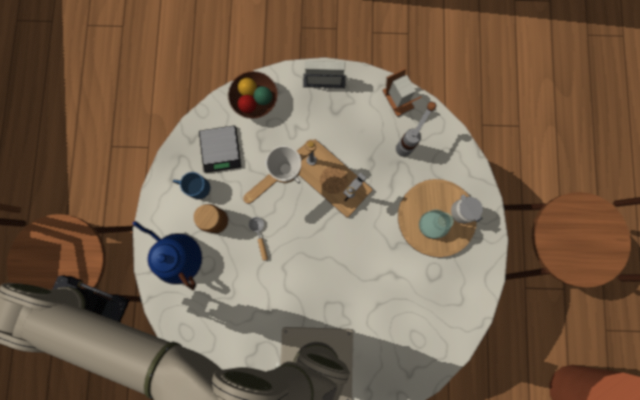

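```bash
cat > h.py <<'E'
import numpy as np, cv2
from scipy.spatial.transform import Rotation as R
from station import imaging, monitor
CM={n:imaging.camera_model(n) for n in("side","top")}
def rot(q): return R.from_quat(q,scalar_first=True)
def ray(n,uv):
    c=CM[n];K=c["camera_matrix"]
    d=np.array([(uv[0]-K[0,2])/K[0,0],-(uv[1]-K[1,2])/K[1,1],-1.])
    return np.array(c["position"]),rot(c["attitude"]).apply(d)
def atz(n,uv,z):
    p,d=ray(n,uv); return p+d*(z-p[2])/d[2]
def proj(n,P):
    c=CM[n];K=c["camera_matrix"]
    v=rot(c["attitude"]).inv().apply(np.array(P)-c["position"])
    v=v*[1,-1,-1] if v.ndim==1 else v*np.array([1,-1,-1])
    return np.c_[np.atleast_2d(v)[:,0]/np.atleast_2d(v)[:,2]*K[0,0]+K[0,2],np.atleast_2d(v)[:,1]/np.atleast_2d(v)[:,2]*K[1,1]+K[1,2]]
def crop(img,x0,y0,w,h,s,out):
    c=cv2.resize(img[y0:y0+h,x0:x0+w],None,fx=s,fy=s,interpolation=cv2.INTER_CUBIC)
    for k in range(0,w,10):
        cv2.line(c,(k*s,0),(k*s,6 if (x0+k)%50 else 14),(0,0,255),1)
        if (x0+k)%20==0: cv2.putText(c,str(x0+k),(k*s,24),0,.4,(0,0,255),1)
    for k in range(0,h,10):
        cv2.line(c,(0,k*s),(6,k*s),(0,0,255),1)
        if (y0+k)%20==0: cv2.putText(c,str(y0+k),(8,k*s+4),0,.4,(0,0,255),1)
    cv2.imwrite(out,c)
E
python3 - <<'E'
from h import *
t=cv2.imread("pics/top0.png");s=cv2.imread("pics/side0.png")
crop(t,240,130,150,100,5,"pics/t_stand.png")
crop(t,380,170,120,100,5,"pics/t_dec.png")
crop(s,200,150,180,150,4,"pics/s_all.png")
E
```

```text
(no output)
```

View pics/t_stand.png

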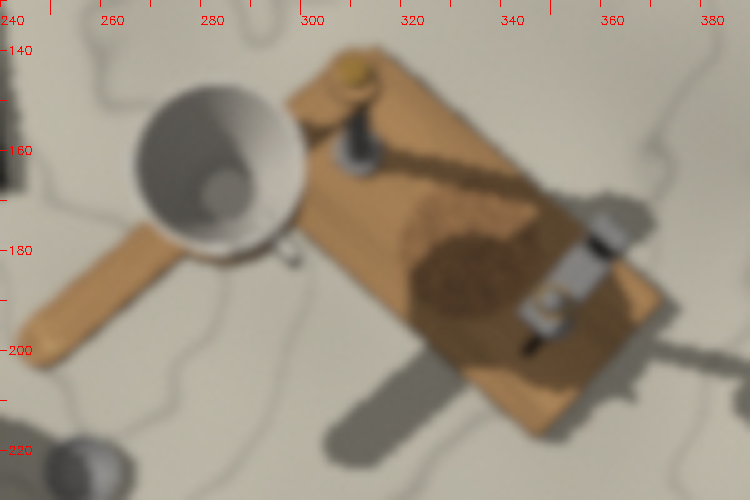

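View pics/t_dec.png

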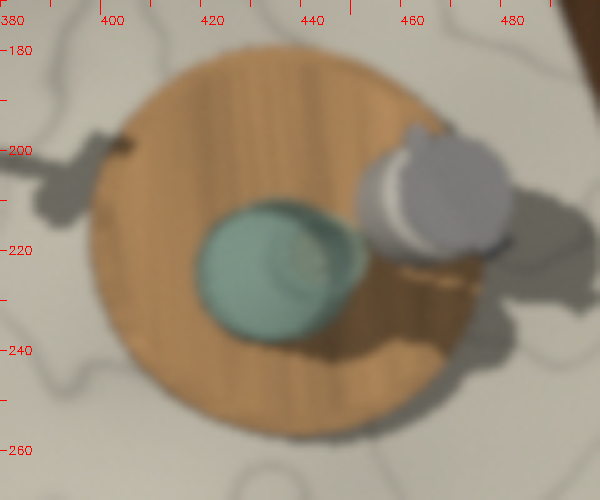

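View pics/s_all.png

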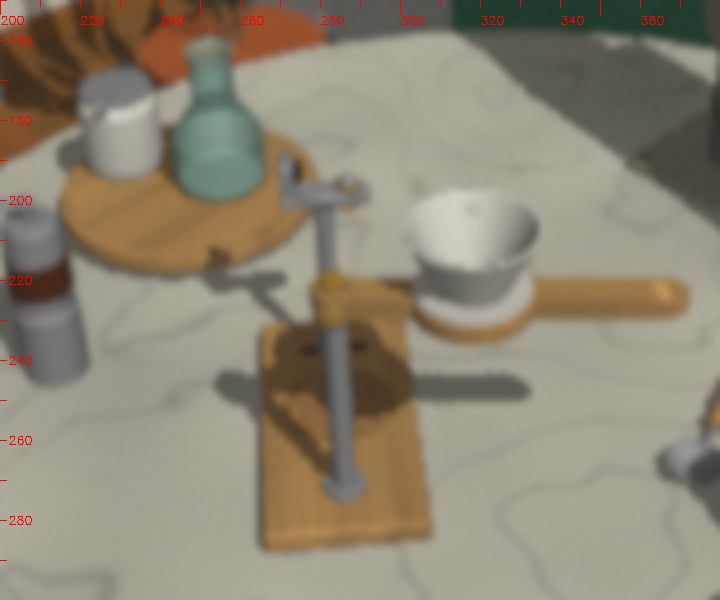

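```bash
python3 - <<'E'
from h import *
np.set_printoptions(precision=4,suppress=True)
def tri(a,b):
    p,d=ray("top",a);q,e=ray("side",b)
    s=np.linalg.lstsq(np.c_[d,-e],q-p,rcond=None)[0]
    return (p+s[0]*d+q+s[1]*e)/2, np.linalg.norm(p+s[0]*d-q-s[1]*e)
print("pin",atz("top",(310.5,144.5),.22),atz("side",(282.5,220.5),.22),tri((310.5,144.5),(282.5,220.5)))
print("post base",atz("top",(311.5,161),.025),atz("side",(284.5,271),.025))
print("dripper",atz("top",(284,165),.27),atz("side",(318.5,207),.27))
print("arm end brass",atz("top",(249,198.5),.21),atz("side",(367,223),.21))
print("head ball?",atz("top",(350,190),.22),atz("side",(286,195.5),.22),tri((350,190),(286,195.5)))
for c in [(373,189),(348,216)]: print("corner",atz("top",c,.022))
for c in [(265,286),(306.5,283.5)]: print("cornerS",atz("side",c,.022))
print("turntable",atz("top",(438,218),.036))
print("dec neck rim",atz("top",(441,221.5),.186),atz("side",(252,160),.186),tri((441,221.5),(252,160)))
print("dec base",atz("side",(255,193),.036))
print("sugar",atz("top",(471,209.5),.131))
E
```

```text
pin [0.6678 0.0314 0.22  ] [0.6663 0.0347 0.22  ] (array([0.6667, 0.0326, 0.2195]), np.float64(0.003345419435606443))
post base [0.6647 0.0309 0.025 ] [0.6704 0.0333 0.025 ]
dripper [0.593  0.1026 0.27  ] [0.6006 0.1135 0.27  ]
arm end brass [0.5045 0.2056 0.21  ] [0.5018 0.2111 0.21  ]
head ball? [ 0.5357 -0.0866  0.22  ] [ 0.5685 -0.0541  0.22  ] (array([ 0.5397, -0.0878,  0.192 ]), np.float64(0.0020669393775809997))
corner [ 0.5749 -0.178   0.022 ]
corner [ 0.4816 -0.0957  0.022 ]
cornerS [0.7522 0.0346 0.022 ]
cornerS [0.66  0.119 0.022]
turntable [ 0.4814 -0.3908  0.036 ]
dec neck rim [ 0.4548 -0.3579  0.186 ] [ 0.4462 -0.3767  0.186 ] (array([ 0.4562, -0.3577,  0.1957]), np.float64(0.006696021679201203))
dec base [ 0.4488 -0.3771  0.036 ]
sugar [ 0.5    -0.4663  0.131 ]
```

```bash
cat > ov.py <<'E'
from h import *
def circ(c,r,n=60):
    a=np.linspace(0,2*np.pi,n); return np.c_[c[0]+r*np.cos(a),c[1]+r*np.sin(a),np.full(n,c[2])]
def draw(img,n,pts,col,x0,y0,s):
    p=(proj(n,pts)-[x0,y0]+.5)*s-.5
    cv2.polylines(img,[np.round(p).astype(int)],False,col,1)
def overlay(n,src,x0,y0,w,h,s,out,curves):
    c=cv2.resize(src[y0:y0+h,x0:x0+w],None,fx=s,fy=s,interpolation=cv2.INTER_CUBIC)
    for pts,col in curves: draw(c,n,pts,col,x0,y0,s)
    cv2.imwrite(out,c)
def scene(dec,pv,yaw,arm):
    g=(0,255,0);r=(0,0,255);b=(255,0,0);y=(0,255,255);C=[]
    for z,rad in((0,.046),(.058,.046),(.1,.022),(.142,.022),(.15,.025)): C.append((circ((*dec,.036+z),rad),r))
    u=np.array([np.cos(yaw),np.sin(yaw)]);v=np.array([-u[1],u[0]]);pv=np.array(pv)
    sp=pv+.1*u
    C.append((circ((*sp,.022),.047),g));C.append((circ((*pv,.216),.012),b))
    C.append((np.array([[*(pv+a*u+w*v),.022] for a,w in((-.05,-.065),(.23,-.065),(.23,.065),(-.05,.065),(-.05,-.065))]),g))
    for z in(.022,.22): C.append((circ((*(sp+.075*u),z),.008),y))
    a=yaw+arm;u=np.array([np.cos(a),np.sin(a)]);v=np.array([-u[1],u[0]])
    C.append((np.array([[*(pv+p*u+w*v),.216] for p,w in((0,-.015),(.25,-.015),(.255,0),(.25,.015),(0,.015))]),b))
    C.append((circ((*(pv+.1*u),.27),.05),b))
    return C,sp
E
python3 - <<'E'
from ov import *
pv=np.array([.667,.0325]);yaw=np.deg2rad(-130.5);aa=np.arctan2(.2065-.0325,.5035-.667)
C,sp=scene((.450,-.3725),pv,yaw,aa-yaw);print(sp,aa,np.rad2deg(aa))
t=cv2.imread("pics/top0.png");s=cv2.imread("pics/side0.png")
overlay("top",t,240,130,150,100,5,"pics/ov1.png",C)
overlay("top",t,380,170,120,100,5,"pics/ov2.png",C)
overlay("side",s,200,150,180,150,4,"pics/ov3.png",C)
E
```

```text
[ 0.6020552 -0.0435406] 2.325093410750364 133.2180394096734
```

View pics/ov1.png

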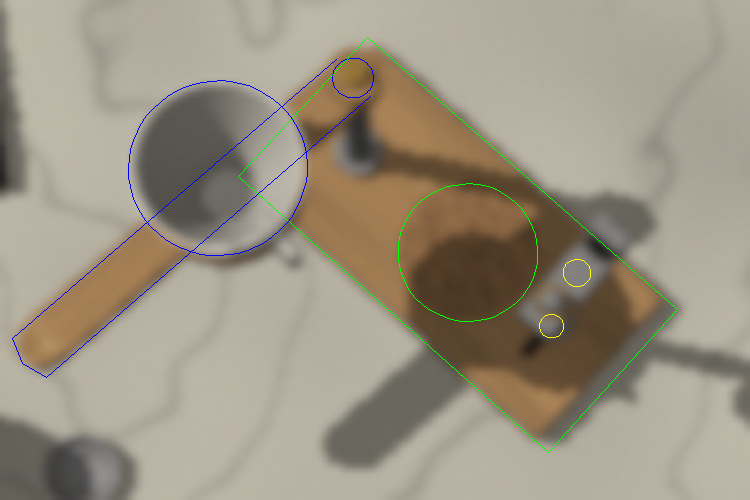

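View pics/ov2.png

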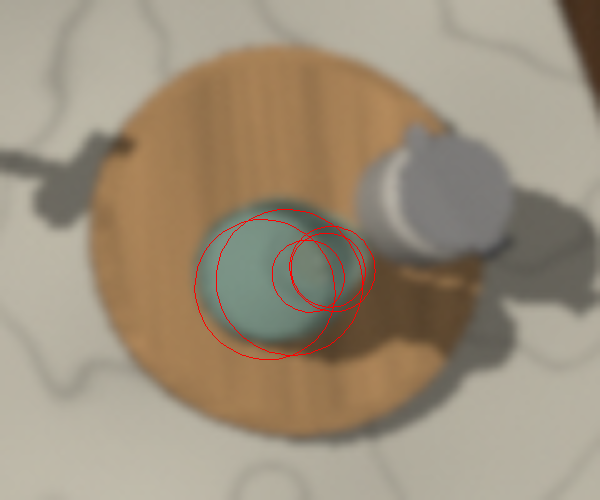

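View pics/ov3.png

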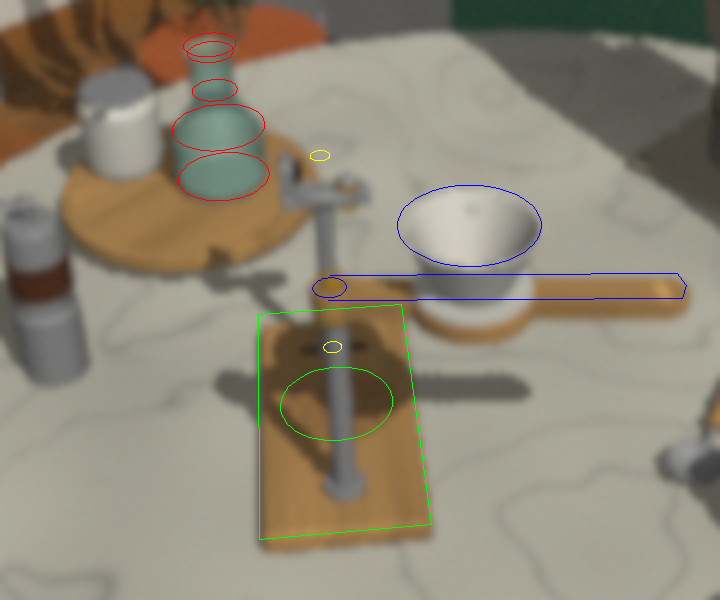

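```bash
cat > fitdec.py <<'E'
from ov import *
from scipy.optimize import minimize
prof=((0,.044),(.004,.046),(.058,.046),(.096,.022),(.142,.022),(.15,.025))
def sil(n,xy,z0,shape=(400,640),k=4):
    m=np.zeros((shape[0]*k,shape[1]*k),np.uint8)
    ps=[proj(n,circ((*xy,z0+z),r)) for z,r in prof]
    for a,b in zip(ps[:-1],ps[1:]):
        h=cv2.convexHull(np.r_[a,b].astype(np.float32)); cv2.fillConvexPoly(m,np.round((h+.5)*k-.5).astype(int),255)
    return m/255.
def mask(img,win):
    x0,y0,x1,y1=win
    I=img.astype(int);b,g,r=I[...,0],I[...,1],I[...,2]
    m=((g-r)>8).astype(np.uint8);o=np.zeros_like(m);o[y0:y1,x0:x1]=m[y0:y1,x0:x1];
    return o
E
python3 - <<'E'
from fitdec import *
t=cv2.imread("pics/top0.png");s=cv2.imread("pics/side0.png")
mt=mask(t,(410,200,470,250));ms=mask(s,(235,145,275,205))
cv2.imwrite("pics/m.png",np.hstack([cv2.resize(mt[190:260,400:480]*255,None,fx=5,fy=5),cv2.resize(ms[140:210,225:305]*255,None,fx=5,fy=5)]))
def cost(n,m,p):
    S=cv2.resize(sil(n,p,.036),(640,400),interpolation=cv2.INTER_AREA)
    return np.abs(S-m).sum()
for name,f in(("top",lambda p:cost("top",mt,p/100)),("side",lambda p:cost("side",ms,p/100)),("both",lambda p:cost("top",mt,p/100)+cost("side",ms,p/100))):
    r=minimize(f,[45.3,-37.1],method="Nelder-Mead",options=dict(initial_simplex=[[45,-37.5],[46,-37.5],[45,-36.5]]));print(name,r.x,r.fun)
print(mt.sum(),ms.sum())
def st(i): 
    c=i[130:230,240:390]; c=cv2.resize(c,None,fx=5,fy=5,interpolation=cv2.INTER_CUBIC)
    return cv2.createCLAHE(6,(4,4)).apply(cv2.cvtColor(c,6))
cv2.imwrite("pics/en.png",st(t))
c=cv2.resize(s[225:300,255:320],None,fx=8,fy=8,interpolation=cv2.INTER_CUBIC)
cv2.imwrite("pics/en2.png",cv2.createCLAHE(6,(4,4)).apply(cv2.cvtColor(c,6)))
E
```

```text
top [ 45.7385162 -36.5807925] 162.125
side [ 45.11251116 -37.28088546] 182.375
both [ 45.44456651 -36.80191009] 353.25
662 573
```

View pics/m.png

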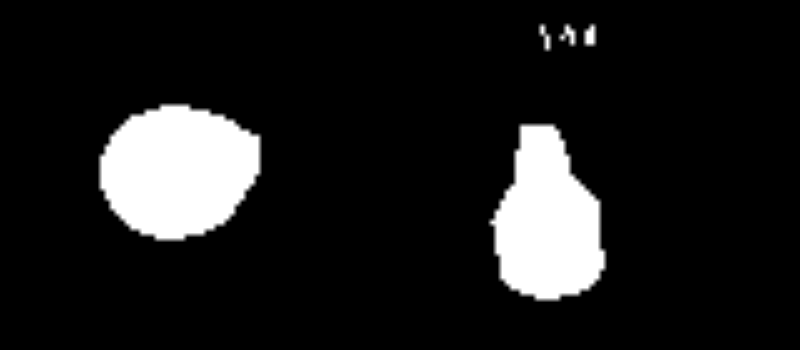

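View pics/en.png

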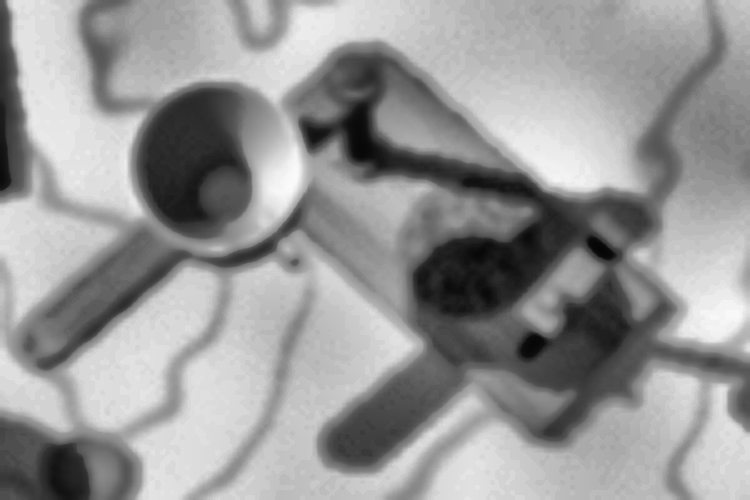

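View pics/en2.png

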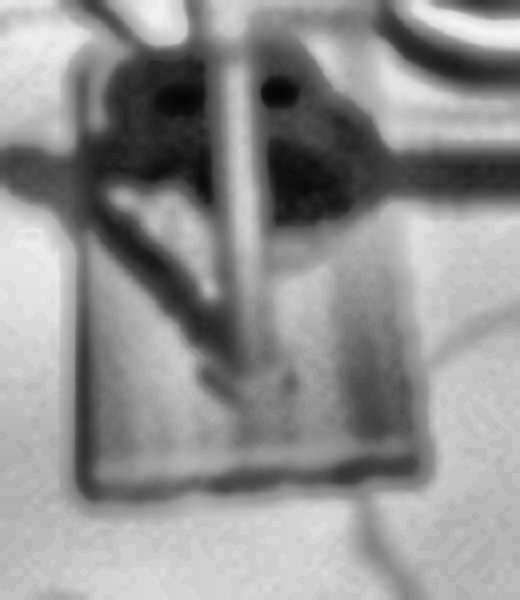

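Emit:
apply_moves(delta_pos=[[0, 0, -50], [0, 0, -100], [0, 0, -150], [0, 0, -180], [-305, -145, -180], [-305, -145, -180], [-305, -145, -180], [-305, -145, -180], [-305, -145, -180], [-305, -145, -180], [-305, -145, -180], [-305, -145, -180]], dr=[[0, 0, 0], [0, 0, 0], [0, 0, 0], [0, 0, 0], [0, 0, 0], [0, 0, 0], [0, 0, 0], [0, 0, 0], [0, 0, 0], [0, 0, 0], [0, 0, 0], [0, 0, 0]], fingers=-1)

```text
clock: 1.3
tcp_pos: [0.4524, 0.3447, 0.4244]
tcp_rot: [0.001, 0.175, 0.985, -0.001]
ft_force: [-0.1, 0.2, 1.0]
width: 0.087
```

Emit:
apply_moves(delta_pos=[[-225, -340, 0], [-225, -340, 0], [-225, -340, 0], [-225, -340, 0], [-225, -340, 0], [-225, -340, 0], [-225, -340, 0], [-225, -340, 0], [-225, -340, 0], [-225, -340, 0], [-225, -340, 0]], dr=[[0, 0, 8], [0, 0, 16], [0, 0, 24], [0, 0, 32], [0, 0, 40], [0, 0, 45], [0, 0, 45], [0, 0, 45], [0, 0, 45], [0, 0, 45], [0, 0, 45]])

```text
clock: 2.4
tcp_pos: [0.5463, -0.0439, 0.4242]
tcp_rot: [-0.0, 0.533, 0.846, 0.0]
ft_force: [0.7, 1.1, -0.5]
width: 0.0871
```

```bash
cat >> h.py <<'E'
def togo(P,jaw=None,verbose=True):
    s=monitor.sense();r=rot(s["tcp_rot"]);d=r.inv().apply(np.array(P)-s["tcp_pos"])*1000
    y=r.apply([0,1,0]);a=np.rad2deg(np.arctan2(y[1],y[0]))
    z=r.apply([0,0,1])
    print("t",s["clock"],"tcp",s["tcp_pos"].round(4),"jaw",a.round(2),"tilt",z.round(3),"q",s["qpos"].round(2),"F",s["ft_force"].round(2),"w",round(s["width"],4))
    print("delta",d.round(1), "turn z",None if jaw is None else ((-(jaw-a)+90)%180-90).round(1))
E
python3 - <<'E'
from h import *
togo((.4545,-.368,.30),25)
E
```

```text
t 2.4 tcp [ 0.5463 -0.0439  0.4242] jaw 25.53 tilt [-0.001  0.001 -1.   ] q [-0.46  0.13  0.52  1.36 -0.06  1.67  0.5 ] F [ 0.71  1.15 -0.53] w 0.0871
delta [-253.  -222.4  124. ] turn z 0.5
```

Emit:
apply_moves(delta_pos=[[-250, -222, 0], [-250, -222, 0], [-250, -222, 0], [-250, -222, 0], [-250, -222, 0], [-250, -222, 0], [-253, -222, 0], [-253, -222, 50], [-253, -222, 100], [-253, -222, 140], [-253, -222, 160], [-253, -222, 160]], dr=[[0, 0, 0], [0, 0, 0], [0, 0, 0], [0, 0, 0], [0, 0, 0], [0, 0, 0], [0, 0, 0], [0, 0, 0], [0, 0, 0], [0, 0, 0], [0, 0, 0], [0, 0, 0]])

```text
clock: 3.6
tcp_pos: [0.4548, -0.3663, 0.2615]
tcp_rot: [-0.003, 0.533, 0.846, 0.0]
ft_force: [-0.0, -0.3, 0.2]
width: 0.087
```

```bash
python3 - <<'E'
from h import *
togo((.4545,-.368,.164),25)
t=imaging.capture("top");s=imaging.capture("side")
cv2.imwrite("pics/t1.png",t);cv2.imwrite("pics/s1.png",s)
crop(t,380,150,140,110,5,"pics/t1c.png");crop(s,200,90,140,120,5,"pics/s1c.png")
E
```

```text
t 3.6 tcp [ 0.4548 -0.3663  0.2615] jaw 25.62 tilt [-0.004  0.003 -1.   ] q [-0.02  0.28  0.75  1.58 -0.19  1.37  1.21] F [-0.02 -0.31  0.18] w 0.087
delta [-1.9 -0.8 97.5] turn z 0.6
```

View pics/t1c.png

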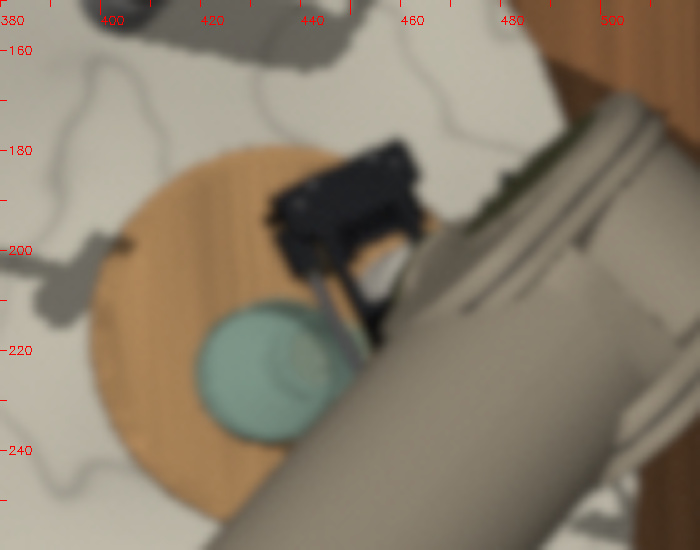

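View pics/s1c.png

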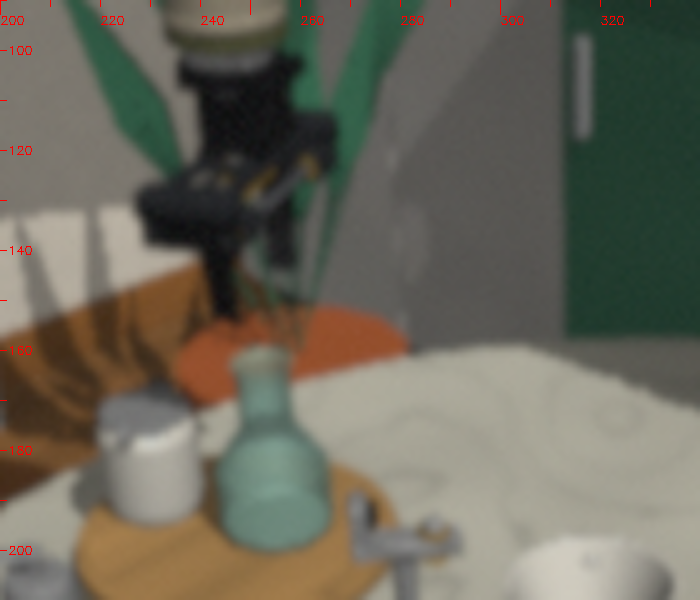

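```bash
python3 - <<'E'
from h import *
s=monitor.sense();r=rot(s["tcp_rot"])
for n in("side","top"):
  for y in(-.0435,-.0585,.0435,.0585):
    print(n,y,proj(n,s["tcp_pos"]+r.apply([0,y,.022])).round(1))
  print(n,"dec rim",proj(n,[.4545,-.368,.186]).round(1),proj(n,[.4574,-.3658,.186]).round(1),proj(n,[.451,-.3728,.186]).round(1))
E
```

```text
side -0.0435 [[254.9 143.2]]
side -0.0585 [[256.5 141.6]]
side 0.0435 [[244.9 152.8]]
side 0.0585 [[243.  154.6]]
side dec rim [[251.7 161.4]] [[251.5 161.9]] [[251.7 160.7]]
top -0.0435 [[457.4 233.6]]
top -0.0585 [[459.8 238.5]]
top 0.0435 [[443.6 205.4]]
top 0.0585 [[441.3 200.6]]
top dec rim [[444.4 221.7]] [[443.7 220.7]] [[446.1 222.9]]
```

Emit:
apply_moves(delta_pos=[[-1, 0, 40], [-1, 0, 70], [-1, 0, 85], [-1, 0, 97], [-1, 0, 97], [-1, 0, 97]], dr=[[0, 0, 0], [0, 0, 0], [0, 0, 0], [0, 0, 0], [0, 0, 0], [0, 0, 0]])

```text
clock: 4.3
tcp_pos: [0.4554, -0.3709, 0.1688]
tcp_rot: [0.001, 0.534, 0.845, 0.0]
ft_force: [-0.4, 0.9, 0.9]
width: 0.0868
```

Emit:
apply_moves(delta_pos=[[0, 0, 0], [0, 0, 0], [0, 0, 0], [0, 0, 0], [0, 0, 0], [0, 0, 0], [0, 0, 0], [0, 0, 0]], dr=[[0, 0, 0], [0, 0, 0], [0, 0, 0], [0, 0, 0], [0, 0, 0], [0, 0, 0], [0, 0, 0], [0, 0, 0]], fingers=1, newtons=25)

```text
clock: 5.1
tcp_pos: [0.4551, -0.3703, 0.1677]
tcp_rot: [0.0, 0.534, 0.845, 0.0]
ft_force: [1.7, 0.3, 2.0]
width: 0.0468
```

```bash
python3 - <<'E'
from h import *
togo((.4545,-.368,.164),25)
s=imaging.capture("side");crop(s,200,90,140,120,5,"pics/s2c.png")
E
```

```text
t 5.1 tcp [ 0.4551 -0.3703  0.1677] jaw 25.43 tilt [ 0.001  0.    -1.   ] q [ 0.02  0.36  0.73  1.7  -0.26  1.18  1.25] F [1.69 0.26 2.04] w 0.0468
delta [2.4 0.5 3.7] turn z 0.4
```

View pics/s2c.png

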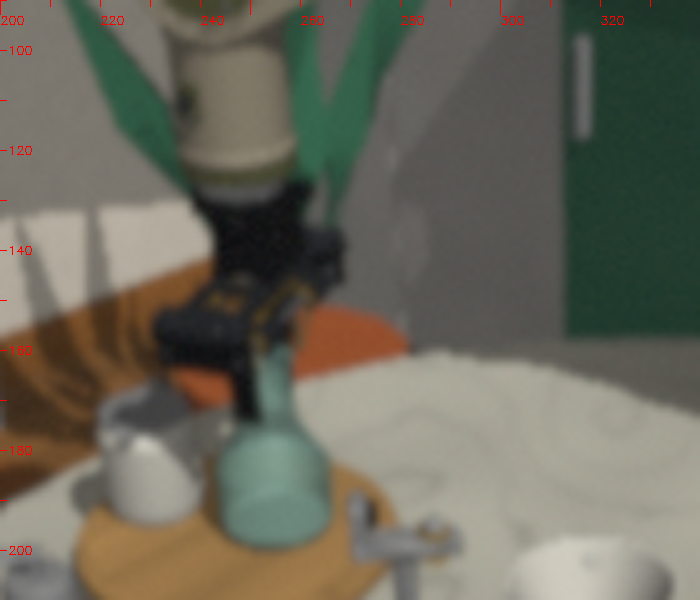

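Emit:
apply_moves(delta_pos=[[0, 0, 0], [0, 0, 0], [0, 0, 0], [0, 0, 0], [0, 0, 0]], dr=[[0, 0, 0], [0, 0, 0], [0, 0, 0], [0, 0, 0], [0, 0, 0]])

```text
clock: 5.65
tcp_pos: [0.455, -0.3704, 0.1677]
tcp_rot: [0.0, 0.534, 0.845, 0.0]
ft_force: [1.9, 0.4, 3.3]
width: 0.0472
```

Emit:
apply_moves(delta_pos=[[0, 0, 0], [0, 0, 0], [0, 0, 2], [0, 0, 4], [0, 0, 6], [0, 0, 6], [0, 0, 6], [0, 0, 6]], dr=[[0, 0, 0], [0, 0, 0], [0, 0, 0], [0, 0, 0], [0, 0, 0], [0, 0, 0], [0, 0, 0], [0, 0, 0]], fingers=0.2)

```text
clock: 6.45
tcp_pos: [0.4583, -0.3707, 0.1655]
tcp_rot: [0.004, 0.533, 0.846, 0.001]
ft_force: [3.7, 7.2, 30.1]
width: 0.0467
```

```bash
python3 - <<'E'
from fitdec import *
togo((.4555,-.366,.164),25)
s=imaging.capture("side");cv2.imwrite("pics/s3.png",s);crop(s,200,90,140,120,5,"pics/s3c.png")
E
```

```text
t 6.45 tcp [ 0.4583 -0.3707  0.1655] jaw 25.55 tilt [ 0.008 -0.002 -1.   ] q [ 0.02  0.36  0.73  1.7  -0.26  1.17  1.26] F [ 3.71  7.24 30.08] w 0.0467
delta [ 5.5 -0.5  1.4] turn z 0.5
```

View pics/s3c.png

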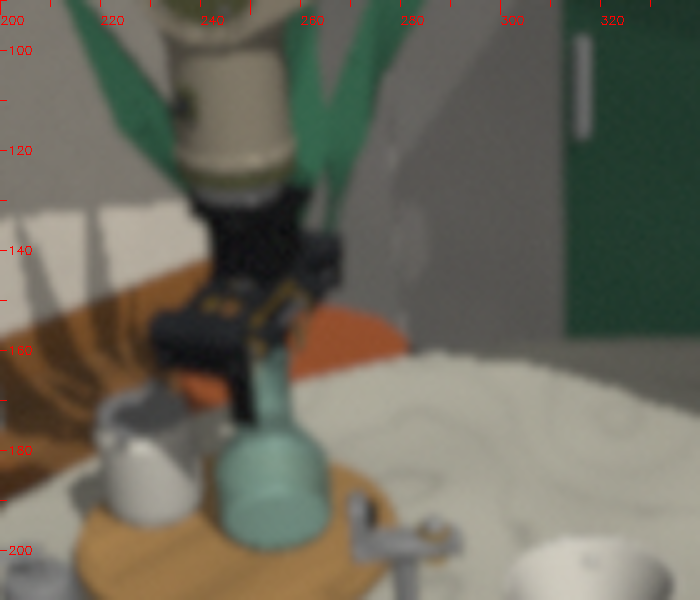

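Emit:
apply_moves(delta_pos=[[0, 0, -5], [0, 0, -5], [0, 0, -5]], dr=[[0, 0, 0], [0, 0, 0], [0, 0, 0]])

```text
clock: 6.8
tcp_pos: [0.454, -0.3704, 0.166]
tcp_rot: [-0.001, 0.534, 0.845, -0.0]
ft_force: [-1.6, 1.7, 3.4]
width: 0.0466
```

Emit:
apply_moves(delta_pos=[[0, 0, 0], [0, 0, 0], [0, 0, 0], [0, 0, 0], [0, 0, 2], [0, 0, 4], [0, 0, 4], [0, 0, 4], [0, 0, 4]], dr=[[0, 0, 0], [0, 0, 0], [0, 0, 0], [0, 0, 0], [0, 0, 0], [0, 0, 0], [0, 0, 0], [0, 0, 0], [0, 0, 0]], fingers=-0.5)

```text
clock: 7.7
tcp_pos: [0.4548, -0.3704, 0.1625]
tcp_rot: [-0.0, 0.534, 0.845, 0.0]
ft_force: [-1.0, 0.3, -0.8]
width: 0.0651
```

```bash
python3 - <<'E'
from fitdec import *
togo((.4555,-.366,.164),25)
t=imaging.capture("top");s=imaging.capture("side");cv2.imwrite("pics/s4.png",s);cv2.imwrite("pics/t4.png",t)
a=s[130:210,220:280];b=t[190:250,400:475]
cv2.imwrite("pics/st4.png",np.hstack([cv2.resize(a,None,fx=6,fy=6,interpolation=2)[:360],cv2.resize(b,None,fx=6,fy=6,interpolation=2)[:360]]))
E
```

```text
t 7.7 tcp [ 0.4548 -0.3704  0.1625] jaw 25.41 tilt [ 0.  0. -1.] q [ 0.02  0.37  0.73  1.7  -0.26  1.17  1.26] F [-1.05  0.3  -0.77] w 0.0651
delta [ 3.7  2.6 -1.5] turn z 0.4
```

View pics/st4.png

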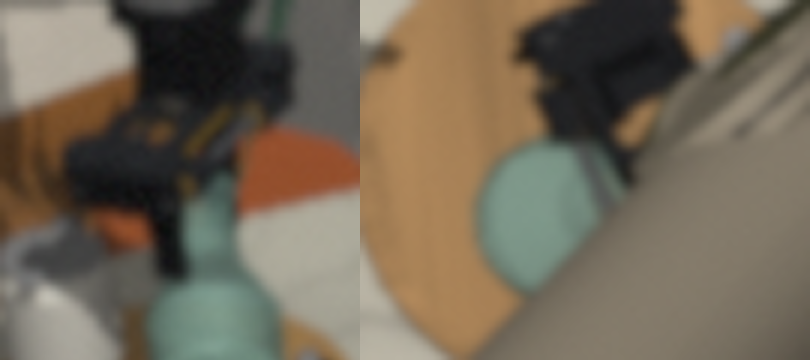

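Emit:
apply_moves(delta_pos=[[0, 0, 0], [0, 0, 0], [0, 0, 0], [0, 0, 0], [0, 0, 0], [0, 0, 0], [0, 0, 0], [0, 0, 0]], dr=[[0, 0, 0], [0, 0, 0], [0, 0, 0], [0, 0, 0], [0, 0, 0], [0, 0, 0], [0, 0, 0], [0, 0, 0]], fingers=1, newtons=25)

```text
clock: 8.6
tcp_pos: [0.4547, -0.3705, 0.1626]
tcp_rot: [0.0, 0.534, 0.845, -0.0]
ft_force: [-2.1, 0.1, 0.6]
width: 0.0463
```

Emit:
apply_moves(delta_pos=[[0, 0, -5], [0, 0, -15], [0, 0, -30], [0, 0, -50], [0, 0, -50], [0, 0, -50]], dr=[[0, 0, 0], [0, 0, 0], [0, 0, 0], [0, 0, 0], [0, 0, 0], [0, 0, 0]])

```text
clock: 9.2
tcp_pos: [0.455, -0.3705, 0.2129]
tcp_rot: [0.001, 0.534, 0.845, 0.0]
ft_force: [0.4, 0.2, -2.8]
width: 0.0463
```

```bash
python3 - <<'E'
from fitdec import *
togo((.4555,-.366,.164),25)
s=imaging.capture("side");cv2.imwrite("pics/s5.png",s)
crop(s,200,70,140,140,4,"pics/s5c.png")
E
```

```text
t 9.2 tcp [ 0.455  -0.3705  0.2129] jaw 25.43 tilt [ 0.001 -0.    -1.   ] q [-0.    0.32  0.74  1.65 -0.22  1.27  1.23] F [ 0.41  0.2  -2.77] w 0.0463
delta [ 3.8  2.3 48.9] turn z 0.4
```

View pics/s5c.png

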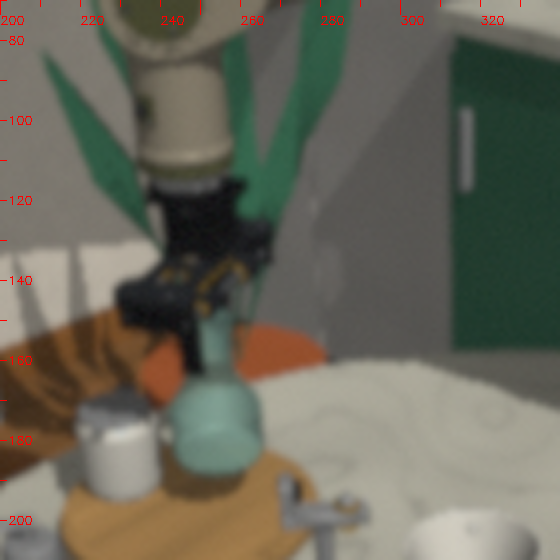

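Emit:
apply_moves(delta_pos=[[0, 0, -40], [0, 0, -80], [0, 0, -120], [0, 0, -160], [0, 0, -190], [30, 35, -190], [60, 70, -190], [90, 105, -190], [120, 140, -190], [150, 176, -190], [180, 211, -190], [210, 246, -190]], dr=[[0, 0, 0], [0, 0, 0], [0, 0, 0], [0, 0, 0], [0, 0, 7], [0, 0, 15], [0, 0, 23], [0, 0, 31], [0, 0, 39], [0, 0, 47], [0, 0, 55], [0, 0, 62]])

```text
clock: 10.45
tcp_pos: [0.5871, -0.0732, 0.4017]
tcp_rot: [-0.0, 0.895, 0.447, -0.0]
ft_force: [1.4, 0.6, -2.8]
width: 0.0464
```

```bash
python3 - <<'E'
from h import *
togo((.601,-.044,.400),-40.5)
E
```

```text
t 10.45 tcp [ 0.5871 -0.0732  0.4017] jaw -36.93 tilt [-0.001  0.001 -1.   ] q [-0.53  0.26  0.75  1.3  -0.18  1.65 -0.46] F [ 1.41  0.58 -2.79] w 0.0464
delta [31.6 -6.4  1.7] turn z 3.6
```

Emit:
apply_moves(delta_pos=[[20, -4, 0], [31, -6, 0], [31, -6, 0], [31, -6, 0], [31, -6, 0]], dr=[[0, 0, 3.5], [0, 0, 3.5], [0, 0, 3.5], [0, 0, 3.5], [0, 0, 3.5]])

```text
clock: 10.95
tcp_pos: [0.5999, -0.0491, 0.4029]
tcp_rot: [0.0, 0.907, 0.421, 0.0]
ft_force: [0.5, 0.3, -2.5]
width: 0.0462
```

```bash
python3 - <<'E'
from fitdec import *
togo((.601,-.044,.2),-40.5)
P=monitor.sense()["tcp_pos"]
t=imaging.capture("top");s=imaging.capture("side")
cv2.imwrite("pics/s6.png",s);cv2.imwrite("pics/t6.png",t)
z0=P[2]-.1266
C=[(circ((P[0],P[1],z0+z),r),(0,0,255)) for z,r in prof]
overlay("side",s,210,60,160,140,5,"pics/s6c.png",C)
overlay("top",t,240,110,150,110,5,"pics/t6c.png",C)
E
```

```text
t 10.95 tcp [ 0.5999 -0.0491  0.4029] jaw -40.21 tilt [ 0. -0. -1.] q [-0.55  0.29  0.75  1.27 -0.2   1.65 -0.55] F [ 0.46  0.3  -2.47] w 0.0462
delta [  4.5  -2.5 202.9] turn z 0.3
```

View pics/s6c.png

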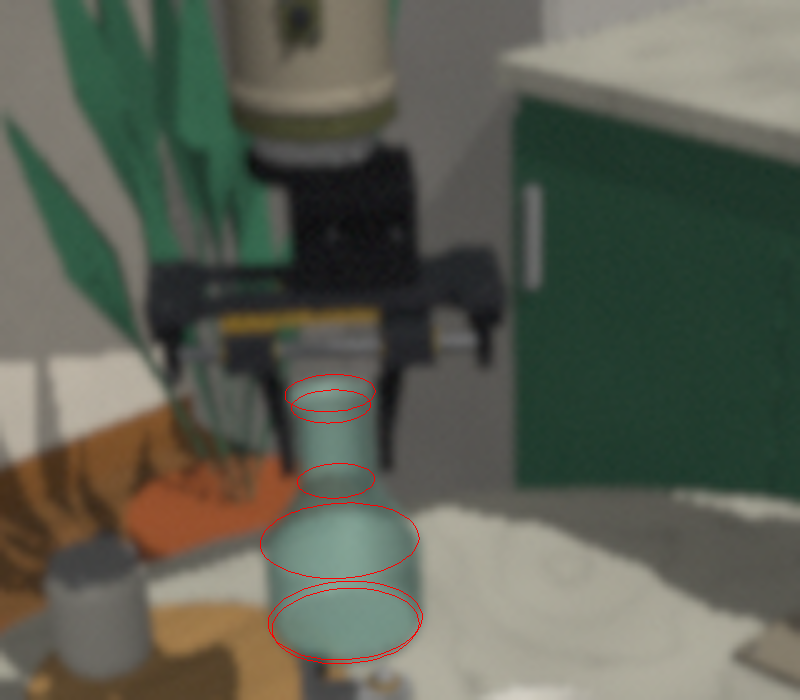

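View pics/t6c.png

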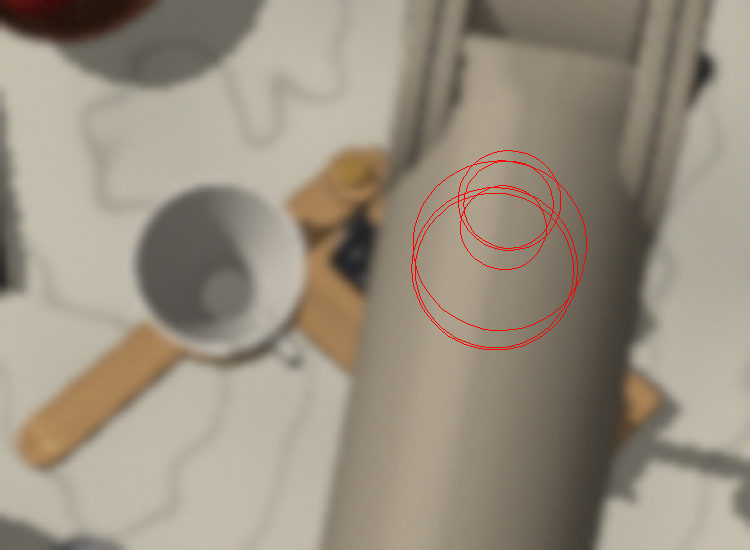

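Emit:
apply_moves(delta_pos=[[4, -2, 20], [4, -2, 50], [4, -2, 80], [4, -2, 110], [4, -2, 140], [4, -2, 170], [4, -2, 195], [4, -2, 210], [4, -2, 220], [4, -2, 220], [4, -2, 220]], dr=[[0, 0, 0], [0, 0, 0], [0, 0, 0], [0, 0, 0], [0, 0, 0], [0, 0, 0], [0, 0, 0], [0, 0, 0], [0, 0, 0], [0, 0, 0], [0, 0, 0]])

```text
clock: 12.15
tcp_pos: [0.6021, -0.0426, 0.1836]
tcp_rot: [0.0, 0.907, 0.422, 0.001]
ft_force: [-0.2, 0.6, -2.2]
width: 0.0464
```

```bash
python3 - <<'E'
from fitdec import *
togo((.601,-.044,.1486),-40.5)
P=monitor.sense()["tcp_pos"]
t=imaging.capture("top");s=imaging.capture("side")
cv2.imwrite("pics/s7.png",s);cv2.imwrite("pics/t7.png",t)
z0=P[2]-.1266
C=[(circ((P[0],P[1],z0+z),r),(0,0,255)) for z,r in prof]
C+=scene((0,0),(.667,.0325),np.deg2rad(-130.5),np.deg2rad(133.2+130.5))[0][5:7]
overlay("side",s,230,160,120,130,6,"pics/s7c.png",C)
overlay("top",t,240,110,150,110,5,"pics/t7c.png",C)
E
```

```text
t 12.15 tcp [ 0.6021 -0.0426  0.1836] jaw -40.09 tilt [ 0.001  0.    -1.   ] q [-0.56  0.38  0.7   1.63 -0.25  1.22 -0.51] F [-0.18  0.61 -2.17] w 0.0464
delta [-1.8  0.1 35. ] turn z 0.4
```

View pics/s7c.png

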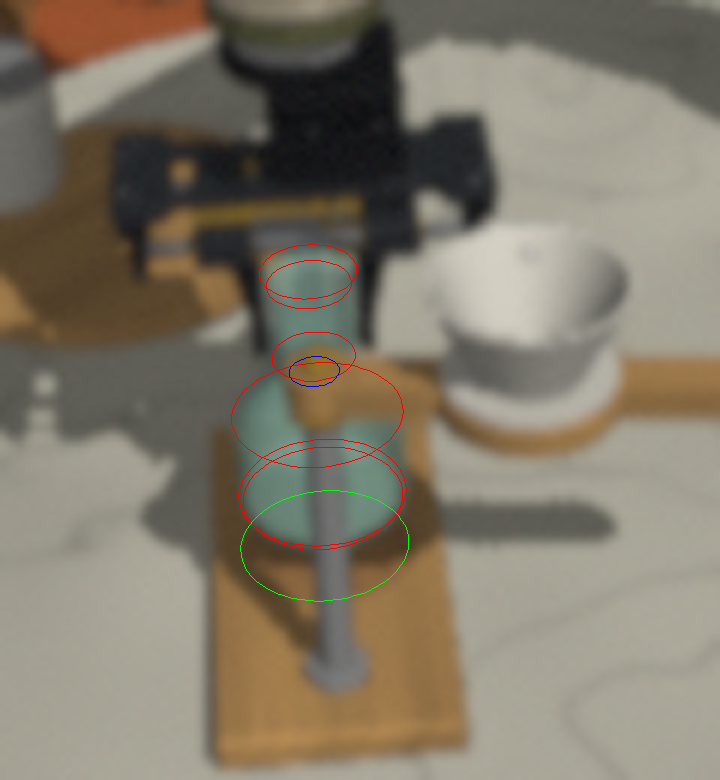

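View pics/t7c.png

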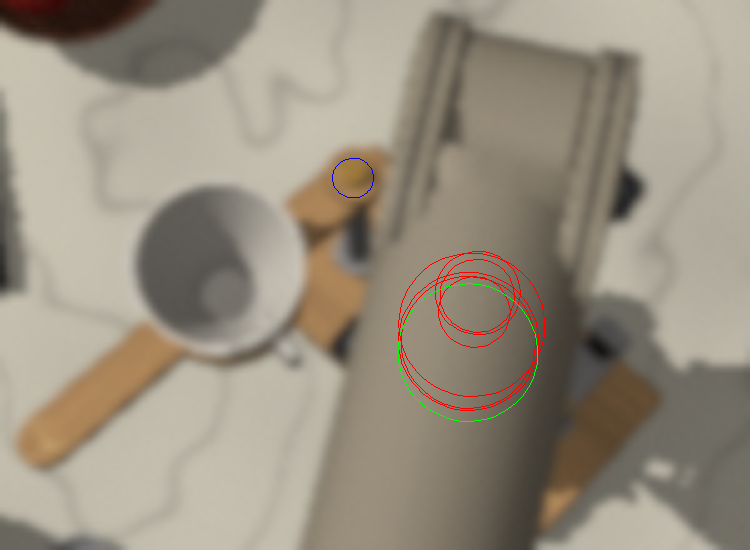

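Emit:
apply_moves(delta_pos=[[-1.5, 0, 8], [-1.5, 0, 16], [-1.5, 0, 22], [-1.5, 0, 27], [-1.5, 0, 30], [-1.5, 0, 32], [-1.5, 0, 33], [-1.5, 0, 34], [-1.5, 0, 34], [-1.5, 0, 34]], dr=[[0, 0, 0], [0, 0, 0], [0, 0, 0], [0, 0, 0], [0, 0, 0], [0, 0, 0], [0, 0, 0], [0, 0, 0], [0, 0, 0], [0, 0, 0]])

```text
clock: 13.25
tcp_pos: [0.6006, -0.0435, 0.1487]
tcp_rot: [-0.0, 0.907, 0.422, 0.0]
ft_force: [0.6, 0.5, -4.0]
width: 0.0464
```

Emit:
apply_moves(delta_pos=[[0, 0, 0.5], [0, 0, 1], [0, 0, 1.5], [0, 0, 1.5], [0, 0, 1.5]], dr=[[0, 0, 0], [0, 0, 0], [0, 0, 0], [0, 0, 0], [0, 0, 0]])

```text
clock: 13.75
tcp_pos: [0.6012, -0.0434, 0.1484]
tcp_rot: [0.0, 0.907, 0.422, 0.001]
ft_force: [-4.0, 0.8, 9.1]
width: 0.0468
```

Emit:
apply_moves(delta_pos=[[0, 0, -1], [0, 0, -1], [0, 0, -1], [0, 0, -1], [0, 0, -1], [0, 0, -1], [0, 0, -1], [0, 0, -1]], dr=[[0, 0, 0], [0, 0, 0], [0, 0, 0], [0, 0, 0], [0, 0, 0], [0, 0, 0], [0, 0, 0], [0, 0, 0]], fingers=-0.6)

```text
clock: 14.55
tcp_pos: [0.6005, -0.0435, 0.148]
tcp_rot: [-0.0, 0.907, 0.422, -0.0]
ft_force: [-0.5, 0.2, -0.1]
width: 0.0699
```

Emit:
apply_moves(delta_pos=[[0, 0, -15], [0, 0, -40], [0, 0, -80], [0, 0, -120], [0, 0, -160], [0, 0, -200], [0, 0, -240], [0, 0, -270], [0, 0, -270]], dr=[[0, 0, 0], [0, 0, 0], [0, 0, 0], [0, 0, 0], [0, 0, 0], [0, 0, 0], [0, 0, 0], [0, 0, 0], [0, 0, 0]])

```text
clock: 15.45
tcp_pos: [0.6012, -0.0443, 0.4235]
tcp_rot: [0.002, 0.907, 0.422, 0.003]
ft_force: [0.8, -0.3, -0.2]
width: 0.0695
```

```bash
python3 - <<'E'
from fitdec import *
togo((.601,-.044,.1486),-40.5)
s=imaging.capture("side")
cv2.imwrite("pics/s8.png",s)
C=[(circ((.601,-.0435,.022+z),r),(0,0,255)) for z,r in prof]
overlay("side",s,230,160,120,130,6,"pics/s8c.png",C)
E
```

```text
t 15.45 tcp [ 0.6012 -0.0443  0.4235] jaw -40.12 tilt [ 0.007  0.    -1.   ] q [-0.56  0.29  0.75  1.23 -0.2   1.69 -0.55] F [ 0.8  -0.27 -0.18] w 0.0695
delta [ -1.2  -1.8 274.9] turn z 0.4
```

View pics/s8c.png

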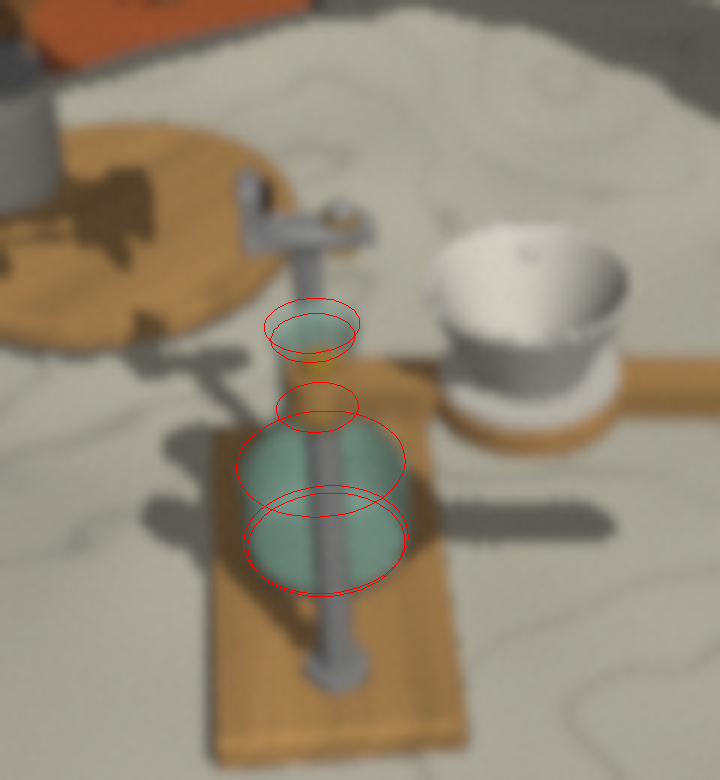

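```bash
cat >> h.py <<'E'
PV=np.array([.667,.0325])
def push(a_deg,off,rad=.232,z=.222,jaw=None):
    a=np.deg2rad(a_deg);u=np.array([np.cos(a),np.sin(a)]);v=np.array([-u[1],u[0]])
    return np.r_[PV+rad*u-off*v,z]
def rows(targets):  # (P,jaw) list -> deltas in tool frame now
    s=monitor.sense();r=rot(s["tcp_rot"]);y=r.apply([0,1,0]);a0=np.rad2deg(np.arctan2(y[1],y[0]))
    print("tcp",s["tcp_pos"].round(4),"jaw",a0.round(1),"q7",s["qpos"][6].round(2),"F",s["ft_force"].round(1))
    for P,j in targets: print((r.inv().apply(P-s["tcp_pos"])*1000).round(1),(-(j-a0)).round(1))
E
python3 - <<'E'
from h import *
togo((.552,.2427,.4235),43)
E
```

```text
t 15.5 tcp [ 0.6009 -0.0441  0.4209] jaw -40.12 tilt [ 0.004 -0.    -1.   ] q [-0.56  0.29  0.75  1.23 -0.2   1.69 -0.55] F [-0.54  0.26 -0.22] w 0.0696
delta [ 187.9 -222.2   -2.9] turn z -83.1
```

Emit:
apply_moves(delta_pos=[[20, -24, 0], [45, -55, 0], [72, -85, 0], [98, -115, 0], [124, -146, 0], [150, -177, 0], [175, -205, 0], [188, -222, 0], [188, -222, 0], [188, -222, 0], [188, -222, 0]], dr=[[0, 0, -8], [0, 0, -16], [0, 0, -24], [0, 0, -32], [0, 0, -40], [0, 0, -48], [0, 0, -56], [0, 0, -64], [0, 0, -72], [0, 0, -80], [0, 0, -83]], fingers=1)

```text
clock: 16.6
tcp_pos: [0.5513, 0.2432, 0.4174]
tcp_rot: [-0.0, 0.397, 0.918, -0.001]
ft_force: [-0.0, -0.8, -0.8]
width: 0.001
```

```bash
python3 - <<'E'
from fitdec import *
togo((.552,.2427,.222),43)
t=imaging.capture("top");s=imaging.capture("side");cv2.imwrite("pics/s9.png",s);cv2.imwrite("pics/t9.png",t)
C=[(circ((.601,-.0435,.022+z),r),(0,0,255)) for z,r in prof]
C+=scene((0,0),(.667,.0325),np.deg2rad(-130.5),np.deg2rad(133.2+130.5))[0][5:]
overlay("top",t,220,130,160,110,5,"pics/t9c.png",C)
crop(t,220,130,160,110,5,"pics/t9d.png")
E
```

```text
t 16.6 tcp [0.5513 0.2432 0.4174] jaw 43.23 tilt [-0.001 -0.001 -1.   ] q [-0.81  0.26  0.42  1.22 -0.11  1.68  0.34] F [-0.03 -0.75 -0.84] w 0.001
delta [ -0.9   0.4 195.4] turn z 0.2
```

View pics/t9c.png

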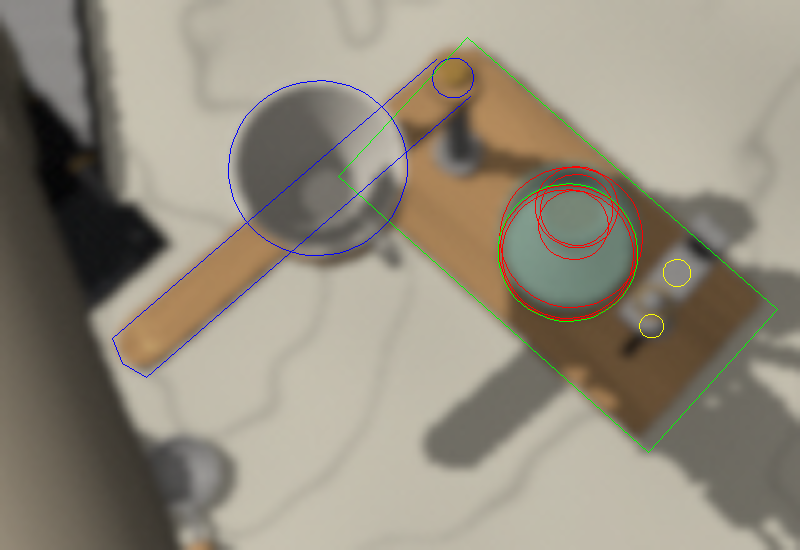

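View pics/t9d.png

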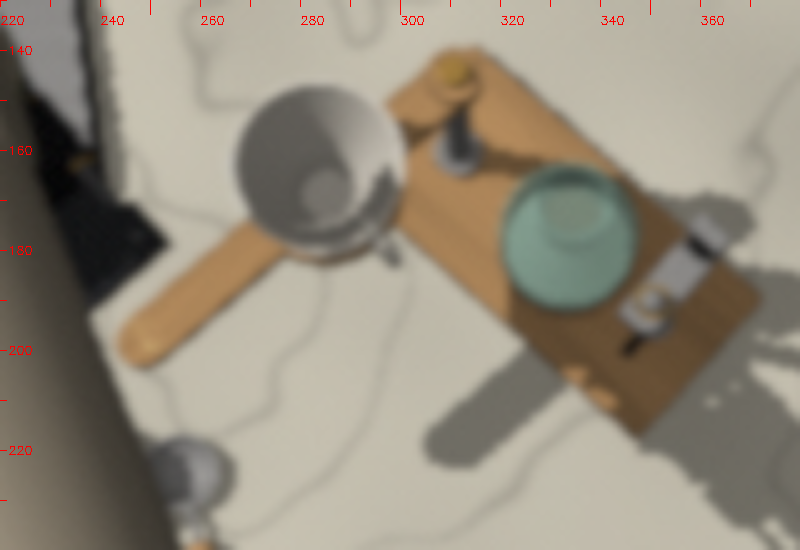

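View pics/s9.png

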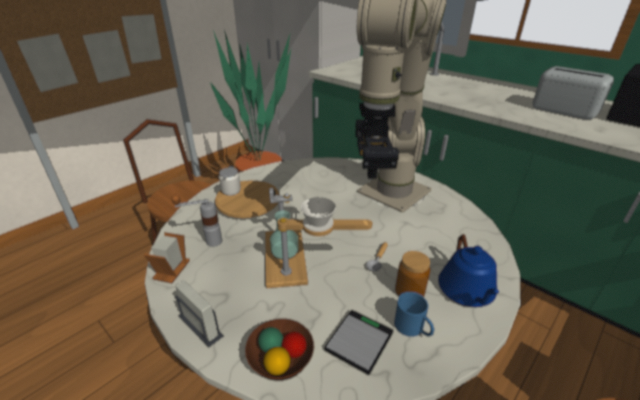

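Emit:
apply_moves(delta_pos=[[0, 0, 40], [0, 0, 80], [0, 0, 120], [0, 0, 155], [0, 0, 180], [0, 0, 192], [0, 0, 192], [0, 0, 192]], dr=[[0, 0, 0], [0, 0, 0], [0, 0, 0], [0, 0, 0], [0, 0, 0], [0, 0, 0], [0, 0, 0], [0, 0, 0]])

```text
clock: 17.5
tcp_pos: [0.5522, 0.2434, 0.2273]
tcp_rot: [0.0, 0.4, 0.917, 0.001]
ft_force: [0.1, 0.5, -0.5]
width: 0.0002
```

```bash
python3 - <<'E'
from h import *
togo((.552,.2427,.222),43)
s=imaging.capture("side");crop(s,300,130,140,120,5,"pics/s10c.png")
rows([(push(133.2,.030),43),(push(135,.03),45),(push(139,.03),48),(push(143,.03),51)])
E
```

```text
t 17.5 tcp [0.5522 0.2434 0.2273] jaw 42.88 tilt [ 0.001  0.001 -1.   ] q [-0.81  0.3   0.39  1.57 -0.12  1.3   0.35] F [ 0.1   0.49 -0.53] w 0.0002
delta [-0.4 -0.7  5.3] turn z -0.1
tcp [0.5524 0.2435 0.2277] jaw 42.9 q7 0.35 F [ 0.3 -0.1  0.6]
[ -0.4 -31.    5.6] -0.1
[  0.3 -38.3   5.6] -2.1
[  1.3 -54.6   5.6] -5.1
[  1.1 -70.9   5.5] -8.1
```

View pics/s10c.png

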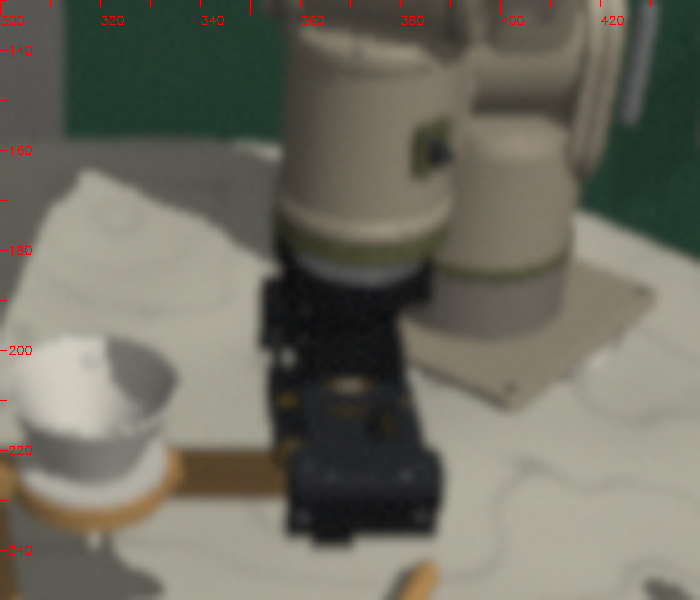

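Emit:
apply_moves(delta_pos=[[0, -4, 3], [0, -8, 6], [0, -14, 6], [0, -20, 6], [0, -24, 6], [0, -28, 6], [0, -31, 6], [0, -34, 6], [0, -36, 6], [0, -38, 6]], dr=[[0, 0, 0], [0, 0, 0], [0, 0, 0], [0, 0, 0], [0, 0, 0], [0, 0, 0], [0, 0, 0], [0, 0, 0], [0, 0, 0], [0, 0, 0]])

```text
clock: 18.55
tcp_pos: [0.5239, 0.2178, 0.2202]
tcp_rot: [0.0, 0.399, 0.917, 0.0]
ft_force: [1.2, 3.6, 0.4]
width: 0.0002
```

```bash
python3 - <<'E'
from h import *
s=imaging.capture("top");cv2.imwrite("pics/t11.png",s);crop(s,220,130,160,110,5,"pics/t11c.png")
rows([(push(a,.030),43+(a-133.2)*.77) for a in(133.2,135,138,141,144,147,150)])
E
```

```text
tcp [0.5237 0.2176 0.2202] jaw 42.9 q7 0.35 F [0.3 1.9 0.6]
[-0.9  7.8 -1.8] -0.1
[-0.1  0.4 -1.8] -1.5
[  0.7 -11.8  -1.8] -3.8
[  0.8 -24.   -1.8] -6.1
[  0.4 -36.3  -1.9] -8.4
[ -0.7 -48.5  -1.9] -10.7
[ -2.5 -60.6  -1.9] -13.0
```

View pics/t11c.png

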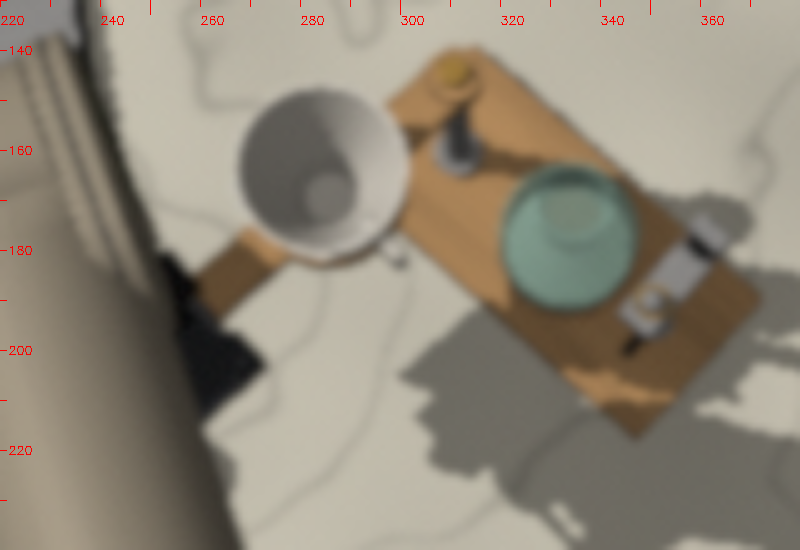

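```bash
python3 - <<'E'
from h import *
rows([(push(a,.030,z=.2205),43+(a-133.2)*.77) for a in np.linspace(136,163.5,12)])
E
```

```text
tcp [0.5237 0.2176 0.2202] jaw 42.9 q7 0.35 F [0.3 1.9 0.6]
[ 0.2 -3.6 -0.3] -2.2
[  0.7 -13.8  -0.3] -4.2
[  0.8 -24.   -0.3] -6.1
[  0.5 -34.2  -0.3] -8.0
[ -0.3 -44.4  -0.4] -9.9
[ -1.5 -54.5  -0.4] -11.9
[ -3.2 -64.6  -0.4] -13.8
[ -5.3 -74.6  -0.4] -15.7
[ -7.9 -84.5  -0.4] -17.6
[-10.9 -94.2  -0.4] -19.6
[ -14.3 -103.8   -0.4] -21.5
[ -18.1 -113.3   -0.4] -23.4
```

Emit:
apply_moves(delta_pos=[[0, -4, 0], [0.5, -13, 0], [0.8, -23, 0], [0.5, -34, 0], [0, -44, 0], [-1.5, -54, 0], [-3, -64, 0], [-5, -74, 0], [-8, -84, 0], [-11, -94, 0], [-14, -104, 0], [-18, -113, 0]], dr=[[0, 0, -2], [0, 0, -4], [0, 0, -6], [0, 0, -8], [0, 0, -10], [0, 0, -12], [0, 0, -14], [0, 0, -16], [0, 0, -18], [0, 0, -20], [0, 0, -22], [0, 0, -23.5]])

```text
clock: 19.8
tcp_pos: [0.4534, 0.127, 0.2202]
tcp_rot: [0.0, 0.204, 0.979, 0.0]
ft_force: [2.1, 1.6, 0.6]
width: 0.0005
```

```bash
python3 - <<'E'
from h import *
togo((0.5,0,.22))
rows([(push(a,.030,z=.2205),43+(a-133.2)*.77) for a in np.linspace(165,192.5,12)])
E
```

```text
t 19.8 tcp [0.4534 0.127  0.2202] jaw 66.5 tilt [ 0.001  0.    -1.   ] q [-0.77 -0.01  0.4   1.91  0.    1.24  0.79] F [2.1  1.59 0.63] w 0.0005
delta [-93.4 -97.9   0.2] turn z None
tcp [0.4534 0.127  0.2202] jaw 66.5 q7 0.79 F [2.1 1.6 0.6]
[ 0.3 -6.2 -0.3] -1.0
[ -0.1 -16.4  -0.3] -2.9
[ -1.  -26.5  -0.3] -4.8
[ -2.3 -36.7  -0.3] -6.8
[ -4.  -46.7  -0.3] -8.7
[ -6.2 -56.7  -0.3] -10.6
[ -8.8 -66.5  -0.3] -12.5
[-11.9 -76.3  -0.3] -14.5
[-15.4 -85.9  -0.3] -16.4
[-19.2 -95.3  -0.3] -18.3
[ -23.5 -104.6   -0.3] -20.2
[ -28.2 -113.6   -0.3] -22.2
```

Emit:
apply_moves(delta_pos=[[0, -6, 0], [0, -16, 0], [-1, -26, 0], [-2, -36, 0], [-4, -46, 0], [-6, -56, 0], [-9, -66, 0], [-12, -76, 0], [-15, -86, 0], [-19, -95, 0], [-23.5, -104, 0], [-28, -113, 0]], dr=[[0, 0, -1], [0, 0, -3], [0, 0, -5], [0, 0, -7], [0, 0, -9], [0, 0, -11], [0, 0, -12.5], [0, 0, -14.5], [0, 0, -16.5], [0, 0, -18.5], [0, 0, -20], [0, 0, -22]])

```text
clock: 21.0
tcp_pos: [0.434, 0.0125, 0.2202]
tcp_rot: [0.0, 0.013, 1.0, 0.0]
ft_force: [0.3, 2.5, -0.4]
width: 0.0003
```

```bash
python3 - <<'E'
from h import *
togo((0.5,0,.22))
t=imaging.capture("top");s=imaging.capture("side")
crop(t,260,130,130,110,6,"pics/t12c.png");crop(s,230,130,140,120,5,"pics/s12c.png")
rows([(push(a,.030,z=.2205),43+(a-133.2)*.77) for a in np.linspace(194,216,12)])
E
```

```text
t 21.0 tcp [0.434  0.0125 0.2202] jaw 88.5 tilt [ 0.     0.001 -1.   ] q [-0.68 -0.12  0.52  1.99  0.06  1.25  1.36] F [ 0.3   2.52 -0.45] w 0.0003
delta [-66.3 -10.8   0.2] turn z None
tcp [0.4338 0.0115 0.2201] jaw 88.4 q7 1.36 F [-0.2  0.6 -0.9]
[-1.  -6.  -0.4] -1.5
[ -2.3 -14.1  -0.4] -3.0
[ -3.9 -22.1  -0.4] -4.5
[ -5.8 -30.1  -0.4] -6.1
[ -7.9 -37.9  -0.4] -7.6
[-10.3 -45.7  -0.4] -9.2
[-13.  -53.4  -0.4] -10.7
[-16.  -61.   -0.4] -12.2
[-19.2 -68.5  -0.4] -13.8
[-22.7 -75.9  -0.4] -15.3
[-26.4 -83.2  -0.4] -16.9
[-30.4 -90.3  -0.4] -18.4
```

View pics/t12c.png

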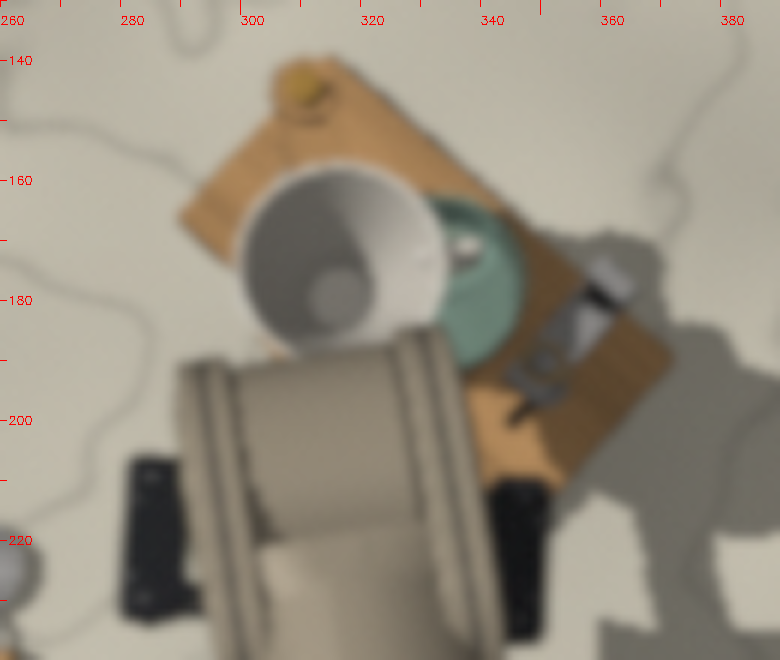

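View pics/s12c.png

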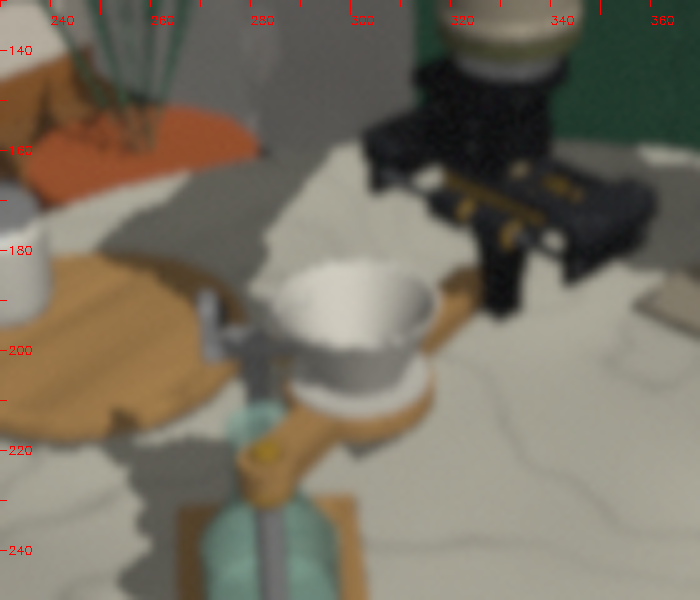

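Emit:
apply_moves(delta_pos=[[-1, -6, -0.5], [-2, -14, -0.5], [-4, -22, -0.5], [-6, -30, -0.5], [-8, -38, -0.5], [-10, -45, -0.5], [-13, -52, -0.5], [-15.5, -59, -0.5], [-15.5, -59, -0.5]], dr=[[0, 0, -1.5], [0, 0, -3], [0, 0, -4.5], [0, 0, -6], [0, 0, -7.5], [0, 0, -9], [0, 0, -10.5], [0, 0, -12], [0, 0, -12]])

```text
clock: 22.0
tcp_pos: [0.4476, -0.0471, 0.2204]
tcp_rot: [-0.0, -0.09, 0.996, -0.0]
ft_force: [-0.1, -0.1, -0.6]
width: 0.0006
```

```bash
python3 - <<'E'
from h import *
togo((0.5,0,.22))
t=imaging.capture("top");s=imaging.capture("side")
crop(t,260,130,130,110,6,"pics/t13c.png");crop(s,230,130,140,120,5,"pics/s13c.png")
rows([(push(a,.030,z=.2205),43+(a-133.2)*.77) for a in np.arange(205,232,2)])
E
```

```text
t 22.0 tcp [ 0.4476 -0.0471  0.2204] jaw 100.35 tilt [-0.001 -0.    -1.   ] q [-0.64 -0.09  0.62  1.96  0.05  1.25  1.71] F [-0.1  -0.11 -0.64] w 0.0006
delta [-60.   36.9   0.3] turn z None
tcp [ 0.4476 -0.0466  0.2204] jaw 100.3 q7 1.71 F [-0.2  0.3  0.2]
[ 2.   8.7 -0.1] 2.0
[ 0.8  0.7 -0.1] 0.5
[-0.7 -7.4 -0.1] -1.0
[ -2.4 -15.3  -0.1] -2.6
[ -4.4 -23.3  -0.1] -4.1
[ -6.7 -31.1  -0.1] -5.7
[ -9.3 -38.8  -0.1] -7.2
[-12.1 -46.5  -0.1] -8.7
[-15.2 -54.1  -0.1] -10.3
[-18.6 -61.5  -0.1] -11.8
[-22.2 -68.8  -0.1] -13.4
[-26.  -76.   -0.1] -14.9
[-30.2 -83.1  -0.1] -16.4
[-34.5 -90.   -0.1] -18.0
```

View pics/t13c.png

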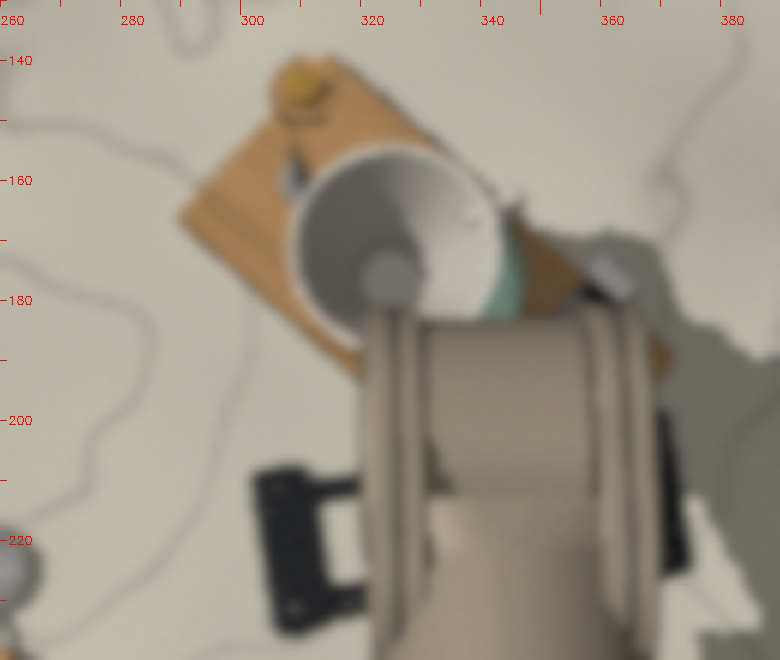

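View pics/s13c.png

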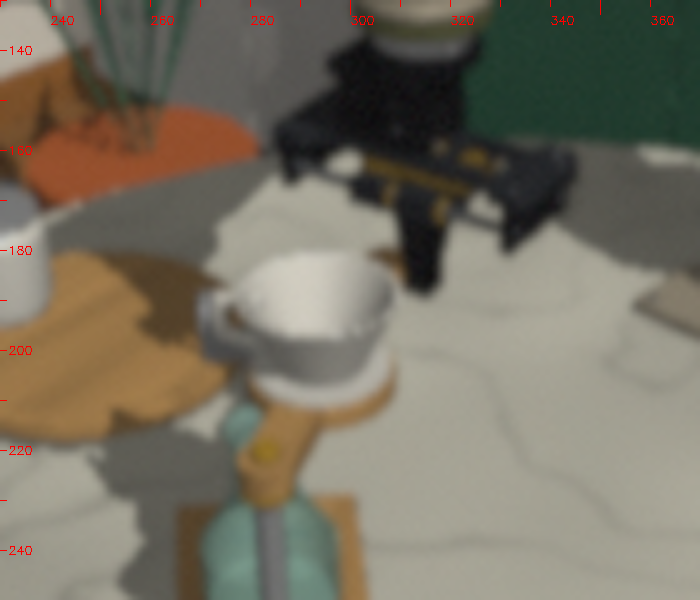

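Emit:
apply_moves(delta_pos=[[0, -3, 0], [-0.5, -7, 0], [-1.5, -11, 0], [-2.4, -15, 0], [-3.4, -19, 0], [-4.4, -23, 0]], dr=[[0, 0, -0.5], [0, 0, -1], [0, 0, -1.8], [0, 0, -2.6], [0, 0, -3.3], [0, 0, -4]])

```text
clock: 22.7
tcp_pos: [0.4564, -0.069, 0.2205]
tcp_rot: [0.0, -0.126, 0.992, 0.0]
ft_force: [1.2, 2.4, 0.9]
width: 0.0003
```

Emit:
apply_moves(delta_pos=[[-0.3, -2, 0], [-0.6, -4, 0], [-1, -6, 0], [-1.5, -8, 0]], dr=[[0, 0, -0.4], [0, 0, -0.8], [0, 0, -1.2], [0, 0, -1.6]])

```text
clock: 23.1
tcp_pos: [0.4597, -0.0761, 0.2206]
tcp_rot: [0.0, -0.14, 0.99, 0.0]
ft_force: [0.6, 2.1, 0.4]
width: 0.0005
```

Emit:
apply_moves(delta_pos=[[-0.4, -2, 0], [-0.8, -4, 0], [-1.2, -6, 0], [-1.8, -8, 0]], dr=[[0, 0, -0.4], [0, 0, -0.8], [0, 0, -1.2], [0, 0, -1.6]])

```text
clock: 23.5
tcp_pos: [0.4636, -0.0834, 0.2205]
tcp_rot: [-0.0, -0.153, 0.988, 0.0]
ft_force: [0.7, 1.6, -0.7]
width: 0.0006
```

```bash
python3 - <<'E'
from h import *
togo((0.5,0,.22))
rows([(push(a,.030,z=.2205),43+(a-133.2)*.77) for a in np.arange(216,234,1)])
E
```

```text
t 23.5 tcp [ 0.4636 -0.0834  0.2205] jaw 107.65 tilt [-0.  0. -1.] q [-0.61 -0.03  0.69  1.92  0.02  1.25  1.95] F [ 0.68  1.61 -0.72] w 0.0006
delta [-60.   68.5   0.5] turn z None
tcp [ 0.4636 -0.0834  0.2205] jaw 107.6 q7 1.95 F [ 0.7  1.6 -0.7]
[0.7 4.2 0. ] 0.9
[-0.1  0.2  0. ] 0.1
[-1.  -3.7  0. ] -0.6
[-2.  -7.7 -0. ] -1.4
[ -3.  -11.7  -0. ] -2.2
[ -4.1 -15.6  -0. ] -3.0
[ -5.2 -19.5  -0. ] -3.7
[ -6.5 -23.4  -0. ] -4.5
[ -7.8 -27.3  -0. ] -5.3
[ -9.1 -31.1  -0. ] -6.0
[-10.5 -35.   -0. ] -6.8
[-12.  -38.8  -0. ] -7.6
[-13.6 -42.5  -0. ] -8.3
[-15.2 -46.3  -0. ] -9.1
[-16.9 -50.   -0. ] -9.9
[-18.7 -53.7  -0. ] -10.7
[-20.5 -57.3  -0. ] -11.4
[-22.4 -60.9  -0. ] -12.2
```

Emit:
apply_moves(delta_pos=[[-0.4, -2, 0], [-1, -4, 0], [-1.5, -6, 0], [-2, -7.5, 0]], dr=[[0, 0, -0.4], [0, 0, -0.7], [0, 0, -1], [0, 0, -1.4]])

```text
clock: 23.9
tcp_pos: [0.4675, -0.0896, 0.2204]
tcp_rot: [-0.0, -0.166, 0.986, 0.0]
ft_force: [-1.9, 3.9, 2.6]
width: 0.0006
```

Emit:
apply_moves(delta_pos=[[-0.5, -2, 0], [-1, -4, 0], [-1.5, -6, 0], [-2.2, -8, 0]], dr=[[0, 0, -0.4], [0, 0, -0.8], [0, 0, -1.2], [0, 0, -1.6]])

```text
clock: 24.3
tcp_pos: [0.4725, -0.0969, 0.2205]
tcp_rot: [-0.0, -0.179, 0.984, 0.0]
ft_force: [-3.1, 3.0, 2.0]
width: 0.0009
```

Emit:
apply_moves(delta_pos=[[-0.5, -1.5, 0], [-0.9, -3, 0], [-1.3, -4.5, 0], [-1.7, -6, 0]], dr=[[0, 0, -0.3], [0, 0, -0.6], [0, 0, -0.9], [0, 0, -1.2]])

```text
clock: 24.7
tcp_pos: [0.4761, -0.1019, 0.2205]
tcp_rot: [-0.0, -0.189, 0.982, 0.0]
ft_force: [-3.5, 2.8, 1.6]
width: 0.0004
```

```bash
python3 - <<'E'
from h import *
t=imaging.capture("top");s=imaging.capture("side")
crop(t,260,130,130,110,6,"pics/t14c.png");crop(s,230,130,140,120,5,"pics/s14c.png")
rows([(push(a,.030,z=.2205),43+(a-133.2)*.77) for a in np.arange(220,237,1)])
E
```

```text
tcp [ 0.4763 -0.1021  0.2205] jaw 111.8 q7 2.09 F [-2.4  0.9  0.4]
[ 2.7 10.2 -0. ] 2.0
[ 1.9  6.2 -0. ] 1.2
[ 1.   2.2 -0. ] 0.4
[ 0.1 -1.8 -0. ] -0.3
[-0.9 -5.7 -0. ] -1.1
[-2.  -9.7  0. ] -1.9
[ -3.2 -13.6   0. ] -2.7
[ -4.4 -17.5   0. ] -3.4
[ -5.7 -21.4   0. ] -4.2
[ -7.  -25.2   0. ] -5.0
[ -8.4 -29.1   0. ] -5.7
[ -9.9 -32.9   0. ] -6.5
[-11.5 -36.6   0. ] -7.3
[-13.1 -40.4   0. ] -8.0
[-14.8 -44.1   0. ] -8.8
[-16.5 -47.8   0. ] -9.6
[-18.3 -51.5   0. ] -10.4
```

View pics/t14c.png

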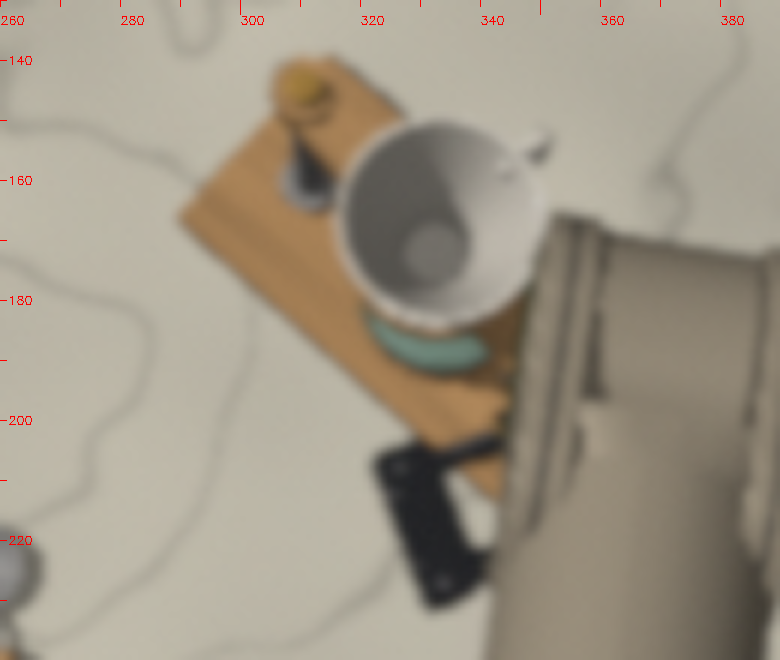

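View pics/s14c.png

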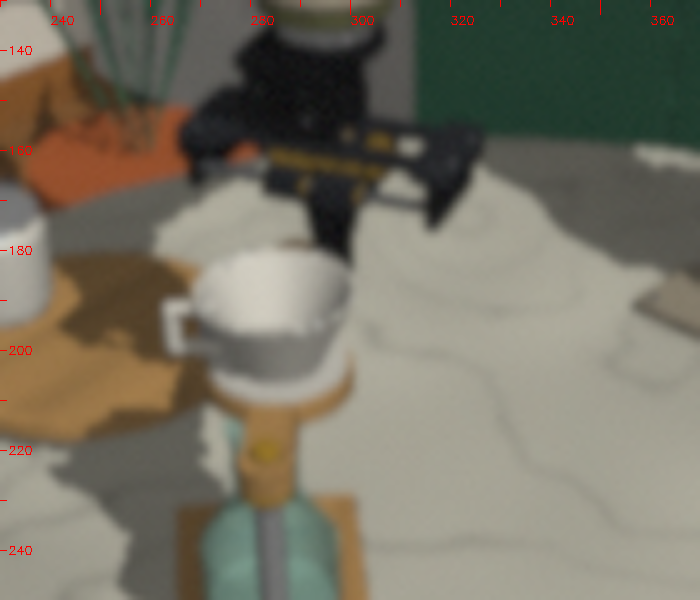

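Emit:
apply_moves(delta_pos=[[-0.2, -1.5, 0], [-0.5, -3, 0], [-0.8, -4.5, 0], [-1.1, -6, 0]], dr=[[0, 0, -0.3], [0, 0, -0.6], [0, 0, -0.9], [0, 0, -1.2]])

```text
clock: 25.2
tcp_pos: [0.4796, -0.1068, 0.2205]
tcp_rot: [0.0, -0.2, 0.98, 0.0]
ft_force: [-2.9, 4.0, 1.4]
width: 0.0008
```

Emit:
apply_moves(delta_pos=[[-0.3, -1.5, 0], [-0.7, -3, 0], [-1, -4.5, 0], [-1.4, -6, 0]], dr=[[0, 0, -0.3], [0, 0, -0.6], [0, 0, -0.9], [0, 0, -1.2]])

```text
clock: 25.6
tcp_pos: [0.4833, -0.1117, 0.2206]
tcp_rot: [0.0, -0.21, 0.978, 0.0]
ft_force: [-1.0, 4.9, 0.7]
width: 0.0005
```

Emit:
apply_moves(delta_pos=[[-0.3, -1, 0], [-0.6, -2, 0], [-0.9, -3, 0], [-1.2, -4, 0]], dr=[[0, 0, -0.2], [0, 0, -0.4], [0, 0, -0.6], [0, 0, -0.8]])

```text
clock: 26.0
tcp_pos: [0.4859, -0.1149, 0.2206]
tcp_rot: [0.0, -0.217, 0.976, 0.0]
ft_force: [-1.1, 4.8, 0.3]
width: 0.0004
```

Emit:
apply_moves(delta_pos=[[-0.3, -1, 0], [-0.6, -2, 0], [-0.9, -3, 0]], dr=[[0, 0, -0.2], [0, 0, -0.4], [0, 0, -0.6]])

```text
clock: 26.3
tcp_pos: [0.4879, -0.1174, 0.2205]
tcp_rot: [0.0, -0.222, 0.975, 0.0]
ft_force: [-0.0, 4.3, 0.9]
width: 0.0003
```

Emit:
apply_moves(delta_pos=[[-0.3, -1, 0], [-0.6, -2, 0], [-0.9, -3, 0]], dr=[[0, 0, -0.2], [0, 0, -0.4], [0, 0, -0.6]])

```text
clock: 26.6
tcp_pos: [0.4901, -0.1197, 0.2205]
tcp_rot: [0.0, -0.227, 0.974, 0.0]
ft_force: [-1.0, 5.3, 0.1]
width: 0.0005
```

Emit:
apply_moves(delta_pos=[[-0.3, -1, 0], [-0.6, -2, 0], [-0.9, -3, 0]], dr=[[0, 0, -0.2], [0, 0, -0.4], [0, 0, -0.6]])

```text
clock: 26.9
tcp_pos: [0.4922, -0.1221, 0.2205]
tcp_rot: [-0.0, -0.232, 0.973, -0.0]
ft_force: [-0.4, 4.4, 1.1]
width: 0.0006
```

```bash
python3 - <<'E'
from h import *
s=imaging.capture("side")
crop(s,230,130,140,120,5,"pics/s15c.png")
rows([(push(a,.030,z=.2205),43+(a-133.2)*.77) for a in np.arange(226,237,1)])
E
```

```text
tcp [ 0.4922 -0.1223  0.2205] jaw 116.8 q7 2.25 F [-1.2  3.3 -0.6]
[ 3.2 11.4  0. ] 2.4
[2.3 7.4 0. ] 1.6
[1.4 3.4 0. ] 0.8
[ 0.4 -0.5  0. ] 0.1
[-0.7 -4.5  0. ] -0.7
[-1.9 -8.4  0. ] -1.5
[ -3.1 -12.3   0. ] -2.2
[ -4.4 -16.2   0. ] -3.0
[ -5.7 -20.    0. ] -3.8
[ -7.1 -23.8   0. ] -4.6
[ -8.6 -27.6   0. ] -5.3
```

Emit:
apply_moves(delta_pos=[[-0.3, -1, 0], [-0.5, -2, 0], [-0.8, -3, 0]], dr=[[0, 0, -0.2], [0, 0, -0.4], [0, 0, -0.5]])

```text
clock: 27.25
tcp_pos: [0.4942, -0.1244, 0.2205]
tcp_rot: [0.0, -0.236, 0.972, -0.0]
ft_force: [-0.2, 3.3, -0.1]
width: 0.0004
```

Emit:
apply_moves(delta_pos=[[-0.3, -1, 0], [-0.6, -2, 0], [-0.9, -3, 0]], dr=[[0, 0, -0.2], [0, 0, -0.4], [0, 0, -0.5]])

```text
clock: 27.55
tcp_pos: [0.4964, -0.1267, 0.2205]
tcp_rot: [-0.0, -0.24, 0.971, -0.0]
ft_force: [-0.5, 2.4, -0.2]
width: 0.0005
```

Emit:
apply_moves(delta_pos=[[-0.3, -1, 0], [-0.6, -2, 0]], dr=[[0, 0, 0], [0, 0, 0]])

```text
clock: 27.75
tcp_pos: [0.4977, -0.1278, 0.2204]
tcp_rot: [-0.0, -0.24, 0.971, 0.0]
ft_force: [-3.5, 4.1, 1.3]
width: 0.0002
```

Emit:
apply_moves(delta_pos=[[-0.1, -0.4, 0], [-0.2, -0.8, 0]], dr=[[0, 0, 0], [0, 0, 0]])

```text
clock: 27.95
tcp_pos: [0.498, -0.1282, 0.2204]
tcp_rot: [-0.0, -0.24, 0.971, 0.001]
ft_force: [-4.0, 5.0, 2.7]
width: 0.0005
```

```bash
python3 - <<'E'
from h import *
t=imaging.capture("top");s=imaging.capture("side")
crop(t,290,130,100,90,7,"pics/t16c.png");crop(s,230,130,140,120,5,"pics/s16c.png")
for i in range(3):
  imaging.capture("side"); rows([])
E
```

```text
tcp [ 0.498  -0.1281  0.2204] jaw 117.8 q7 2.3 F [-3.3  4.7  1.6]
tcp [ 0.498  -0.1282  0.2204] jaw 117.8 q7 2.3 F [-2.8  4.7  2. ]
tcp [ 0.498  -0.1282  0.2204] jaw 117.8 q7 2.3 F [-4.1  5.3  1. ]
```

View pics/t16c.png

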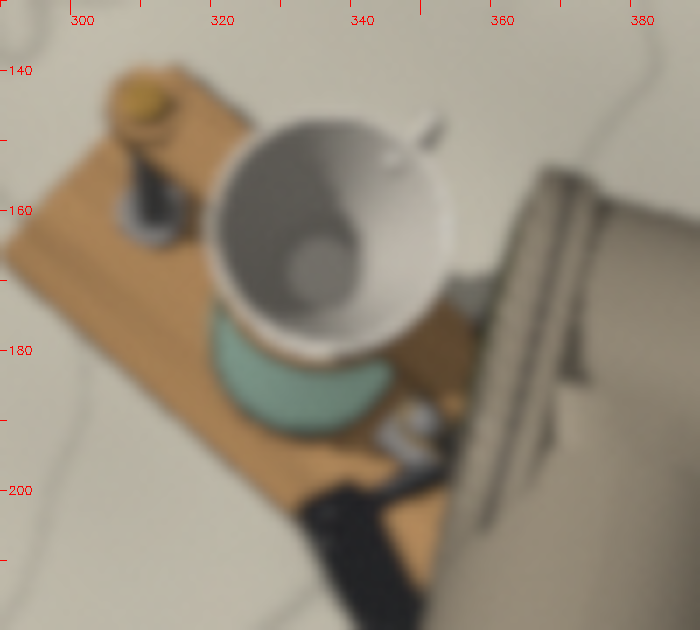

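View pics/s16c.png

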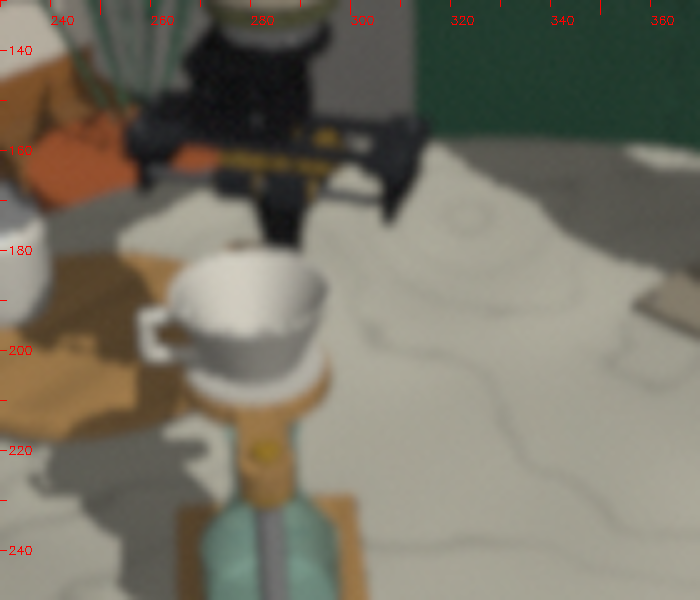

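Emit:
apply_moves(delta_pos=[[-0.1, -0.4, 0], [-0.2, -0.7, 0], [-0.2, -0.7, 0]], dr=[[0, 0, 0], [0, 0, 0], [0, 0, 0]])

```text
clock: 28.5
tcp_pos: [0.4984, -0.1284, 0.2204]
tcp_rot: [-0.001, -0.241, 0.971, 0.001]
ft_force: [-4.9, 6.2, 3.2]
width: 0.0004
```

Emit:
apply_moves(delta_pos=[[-0.1, -0.4, 0], [-0.1, -0.4, 0]], dr=[[0, 0, 0], [0, 0, 0]])

```text
clock: 28.7
tcp_pos: [0.4986, -0.1287, 0.2204]
tcp_rot: [-0.001, -0.241, 0.971, 0.001]
ft_force: [-5.3, 5.7, 4.2]
width: 0.0006
```

Emit:
apply_moves(delta_pos=[[0.3, 2, 0], [1, 6, 0], [4, 20, 0], [8, 40, 0], [12, 60, 0], [12, 60, -40], [12, 60, -80], [12, 60, -120], [12, 60, -160], [12, 60, -190], [12, 60, -190]], dr=[[0, 0, 0], [0, 0, 0], [0, 0, 0], [0, 0, 0], [0, 0, 0], [0, 0, 0], [0, 0, 0], [0, 0, 0], [0, 0, 0], [0, 0, 0], [0, 0, 0]])

```text
clock: 29.8
tcp_pos: [0.4617, -0.0827, 0.4143]
tcp_rot: [0.003, -0.24, 0.971, -0.001]
ft_force: [0.3, -0.4, -0.8]
width: 0.0002
```

```bash
python3 - <<'E'
from h import *
rows([(np.array([.45,.25,.41]),117)])
t=imaging.capture("top");s=imaging.capture("side")
crop(t,290,130,100,90,7,"pics/t17c.png");crop(s,230,130,140,120,5,"pics/s17c.png")
E
```

```text
tcp [ 0.4617 -0.0827  0.4143] jaw 117.8 q7 2.08 F [ 0.3 -0.4 -0.8]
[-144.5  299.9    4.4] 0.8
```

View pics/t17c.png

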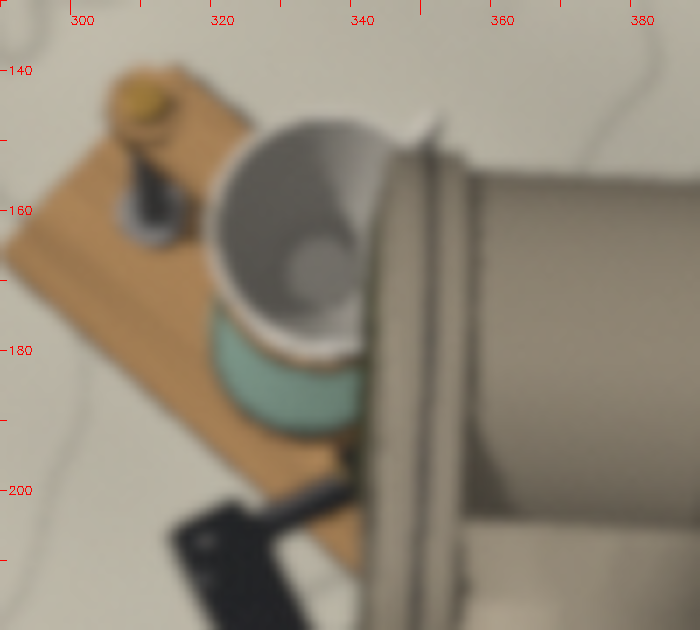

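View pics/s17c.png

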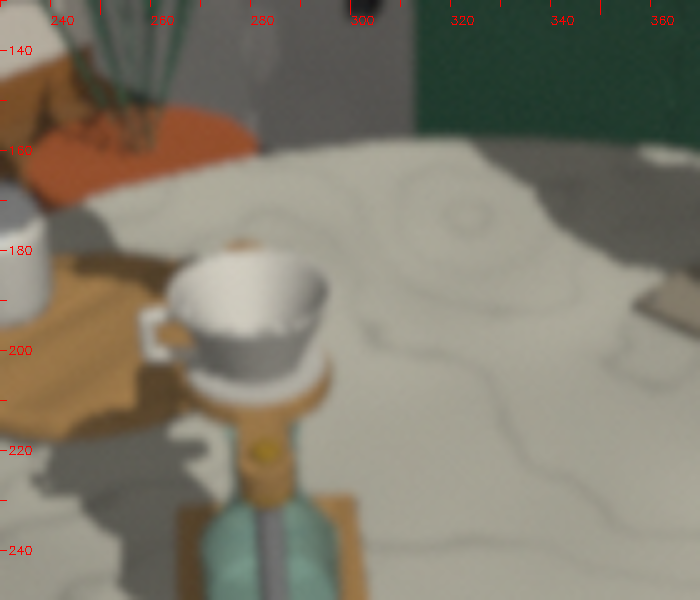

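Emit:
apply_moves(delta_pos=[[-20, 40, 0], [-40, 80, 0], [-60, 120, 0], [-80, 160, 0], [-100, 200, 0], [-120, 245, 0], [-144, 300, 0], [-144, 300, 0], [-144, 300, 0]], dr=[[0, 0, 0], [0, 0, 5], [0, 0, 10], [0, 0, 15], [0, 0, 20], [0, 0, 25], [0, 0, 28], [0, 0, 28], [0, 0, 28]])

```text
clock: 30.8
tcp_pos: [0.4472, 0.2521, 0.4087]
tcp_rot: [-0.001, -0.0, 1.0, -0.001]
ft_force: [0.5, -0.4, 0.3]
width: 0.0006
```

```bash
python3 - <<'E'
from fitdec import *
rows([])
t=imaging.capture("top");s=imaging.capture("side");cv2.imwrite("pics/t18.png",t);cv2.imwrite("pics/s18.png",s)
crop(t,290,130,100,85,7,"pics/t18c.png")
C=scene((0,0),(.667,.0325),np.deg2rad(-130.5),np.deg2rad(231+130.5-360))[0][5:]
C+=[(circ((.601,-.0435,.022+z),r),(0,0,255)) for z,r in prof]
overlay("top",t,290,130,100,85,7,"pics/t18o.png",C)
E
```

```text
tcp [0.4472 0.2521 0.4087] jaw 90.0 q7 0.98 F [ 0.5 -0.4  0.3]
```

View pics/t18c.png

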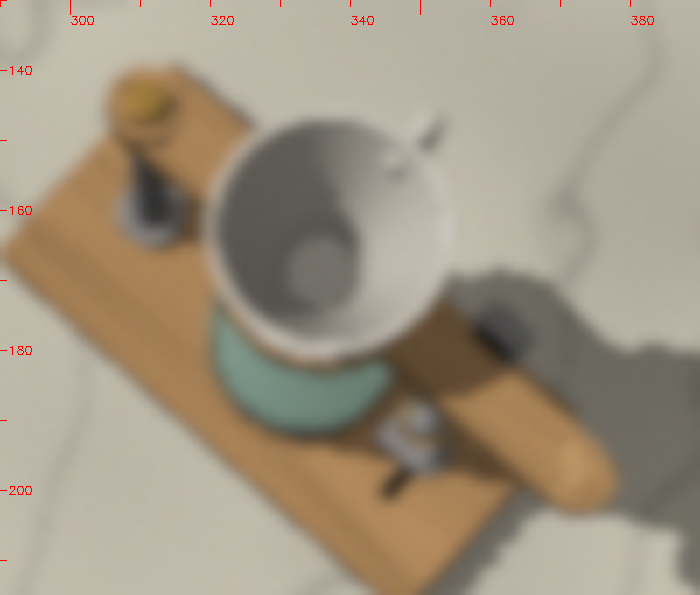

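View pics/t18o.png

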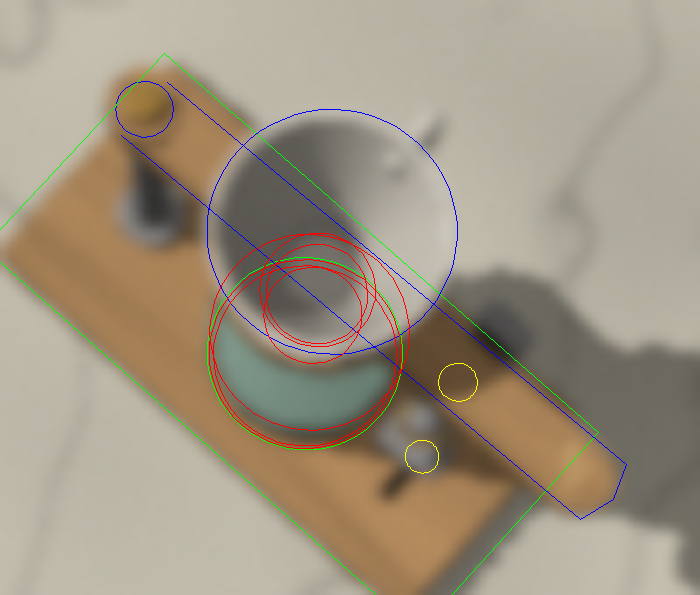

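View pics/s18.png

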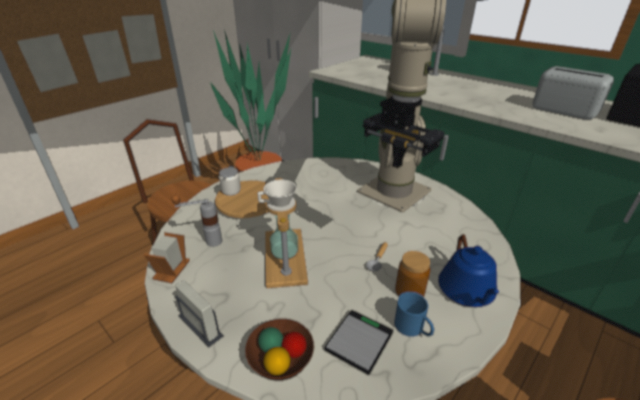

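```bash
python3 - <<'E'
from h import *
t=cv2.imread("pics/t18.png");crop(t,335,165,45,40,16,"pics/t18z.png")
t0=cv2.imread("pics/top0.png");crop(t0,335,165,45,40,16,"pics/t0z.png")
def ang(P):
    for off in(.03,): 
        d=np.array(P)-PV; print(np.rad2deg(np.arctan2(d[1],d[0])+np.arcsin(off/np.hypot(*d))),np.hypot(*d))
for P in [(.4636,-.0834),(.4675,-.0896),(.4964,-.1267),(.4977,-.1278),(.498,-.1282),(.4986,-.1287)]: ang(P)
E
```

```text
-142.96232319147674 0.2341033318857295
-141.1630244030303 0.2338988242809271
-129.59298314358298 0.2333430950339007
-129.17120691046009 0.23314926549316004
-129.0510088224062 0.23320696816347494
-128.85749763695028 0.23311799587333454
```

View pics/t18z.png

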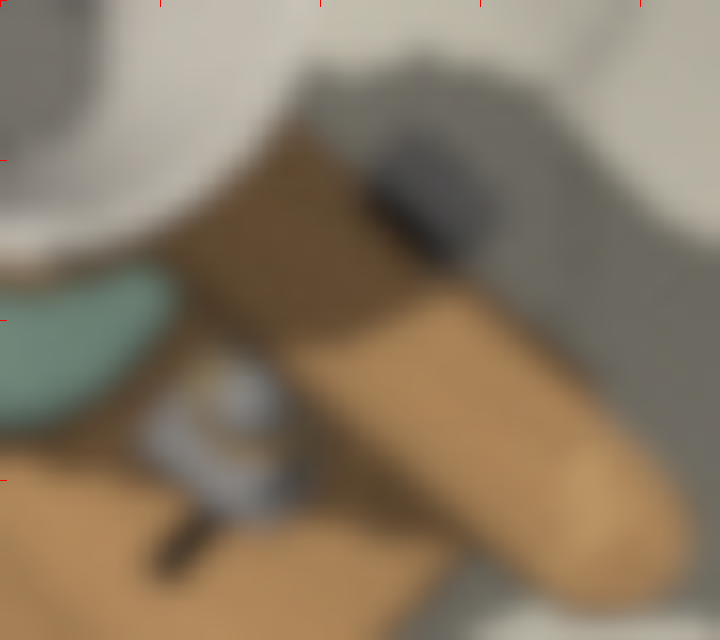

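View pics/t0z.png

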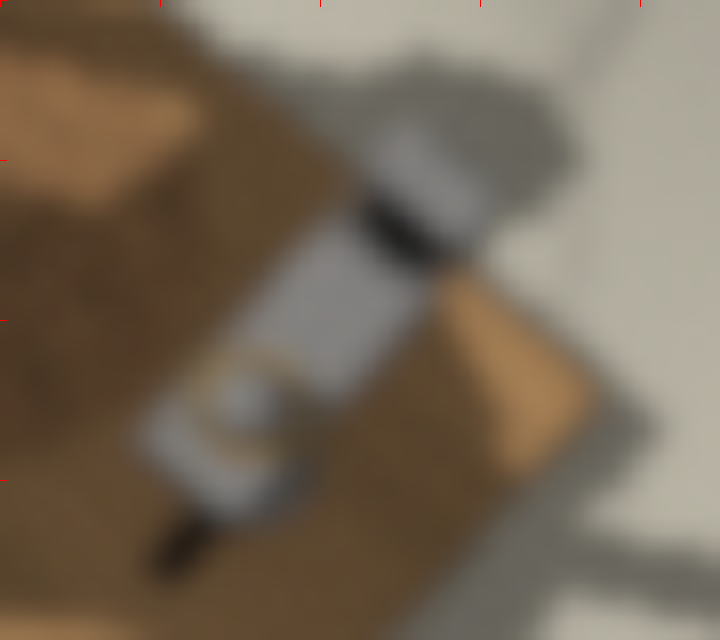

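```bash
python3 -c "
from station import finish_job
print(finish_job())"
```

```text
the job is handed in; nothing more can be done
None
```

The decanter is on the cork spot and the swing arm is home against its stop. I handed the job in at about 31 s on the robot clock. No verdict was reported.

**Decanter:** I gripped it by the neck, set it down on the cork spot and released it while the swing arm was still parked. In both cameras it stands upright and covers the cork. My estimate is that it is within about 5 mm of the centre, but the two cameras disagreed by up to 9 mm when I located things. The spot position is a compromise between them and rests on the stand's geometry and the visible edge of the cork.

**Swing arm:** I pushed it round with closed fingers in small steps. The push read about 2–5 N up to and over the catch, dropped to about 2.5 N, then rose to about 9 N with hardly any movement, so I stopped there. The arm was then backed off and moved clear.

**Last checks:**
- **Home position:** the last top picture shows the arm touching the rubber stop, and its position did not change after I backed off.
- **Catch:** the ball is fully uncovered behind the arm. I had no direct reading of the catch, so "catch up" rests on that picture and the drop in force.
- **Robot and bystanders:** wrist force was about zero, with nothing touched. In the last side picture I saw no bystander that had moved, but I did not measure them.

**What went wrong:** the first grip was too high on the neck. While I was correcting it, I had not opened the fingers far enough and pressed the decanter onto the turntable with about 30 N. I backed off and gripped again properly. The wrist stayed under 120 N and nothing visibly shifted.

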